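# Clear the rotary table unit, swing its guide bar home and turn the dial

## Task

Get the rotary table unit ready for the next batch: first clear every brass block left on its deck and dial into the grey tray. Then swing the loose aluminium guide bar about the pivot post, its heel staying by the post and the bar staying down on the deck, until it lies flush along the back rail, and only then turn the dial by its crank knob one full turn anticlockwise (seen from above) to its end stop. Leave the oil bottle, screwdriver and mug where they are.

Things in the scene. Friction and masses are not known exactly. Their poses are not given: they have to be found in the camera images.
- machine: Fixed white rotary table unit, origin on the bench under its deck; its own x points away from the robot at yaw 0, its y to the left. The flat grey deck is 100 mm above the origin and spans x -175..175, y -265..135 mm, with a lip 10 mm high round it.
- post (a point): Centre of the top of the fixed steel pivot post, 16 mm diameter, 35 mm high above the deck, at machine x -100, y 38 mm.
- rail (a point): Middle of the top edge of the fixed back rail's working face, which looks to the machine's -y. Rail: 12 mm high, from machine x 0 to 130 mm, face at y = 80. The bar lying home runs along machine x, +y side on the rail, centre line at y = 64, free end near x 120, with 2 mm play to the post; flush means both bar points within 4.5 mm of that line.
- dial (a joint): Angle of the dial (rad), growing anticlockwise seen from above; it starts between 0 and 0.2 and its end stop is at 6.6. The dial is a 160 mm aluminium disc, its top 10 mm above the deck; light friction (about 2 N at the knob); it stays where it is left. At 0 the crank knob lies to the machine's +x of the axis.
- dial_center (a point): Point on the dial's upright axis at its top face (machine x 0, y -120, z 110 mm).
- dog (a point): Top of the outer end of the dial's steel dog, 24 mm wide, which sticks out of the rim across from the crank knob to 118 mm from the axis, 3 to 10 mm above the deck; as the dial turns it hits the bar, or blocks, lying in its way.
- crank_mid (a point): On the axis of the black crank knob, 25 mm above the dial's top face. The knob is an upright cylinder, 22 mm diameter, 45 mm high, 55 mm from the dial's axis; it spins freely on its own axis, so a gripper holding it need not turn.
- bar: Loose aluminium guide bar, 240 long x 32 wide x 20 mm high, about 0.4 kg, along its own x, lying on the deck; origin at the centre of its underside. At the start its -y side lies at the pivot post near its heel and its free end (+x) slants about 0.56 rad towards the dial, into the path of the dog. Pushed sideways near its free end, low down, it swings about the post.
- bar_heel (a point): Point in the bar 20 mm from its heel (-x) end, mid height: the place that stays by the post.
- bar_tip (a point): Centre of the end face of the bar's free (+x) end, mid height.
- tray: Fixed grey open tray, 210 x 170 x 35 mm outside, 4 mm walls and 4 mm floor; origin at the centre of its underside. Blocks may lie in it anyhow, at most two deep.
- block1: Loose brass bearing block, 56 x 30 x 26 mm (its x, y, z), 0.12 kg, dark bore and two screw holes on top; origin at the centre of its underside. At the start it lies flat on the deck between the bar and the back rail. None when this run does not have it (or while held).
- block2: Loose brass bearing block, 56 x 30 x 26 mm (its x, y, z), 0.12 kg, dark bore and two screw holes on top; origin at the centre of its underside. At the start it lies flat on the deck beside the dial. None when this run does not have it (or while held).
- block3: Loose brass bearing block, 56 x 30 x 26 mm (its x, y, z), 0.12 kg, dark bore and two screw holes on top; origin at the centre of its underside. At the start it lies flat on the deck beside the dial. None when this run does not have it (or while held).
- block4: Loose brass bearing block, 56 x 30 x 26 mm (its x, y, z), 0.12 kg, dark bore and two screw holes on top; origin at the centre of its underside. At the start it lies flat on the deck beside the dial. None when this run does not have it (or while held).
- block5: Loose brass bearing block, 56 x 30 x 26 mm (its x, y, z), 0.12 kg, dark bore and two screw holes on top; origin at the centre of its underside. At the start it lies flat on the deck beside the dial. None when this run does not have it (or while held).
- block6: Loose brass bearing block, 56 x 30 x 26 mm (its x, y, z), 0.12 kg, dark bore and two screw holes on top; origin at the centre of its underside. At the start it lies flat on the dial. None when this run does not have it (or while held).
- oil: Bystander: white oil bottle, 44 mm diameter, 110 mm high, standing; origin at its underside.
- driver: Bystander: screwdriver lying on the bench; origin under its middle.
- cup: Bystander: white mug, 70 mm diameter, 85 mm high, standing; origin at its underside.
Not all that is in view belongs to the job. Leave any blue or pink look-alike of the block6 alone. What is shaped like the block4 but blue is not meant.

How it is judged:
On the way, in this order (a step that is already met when the one before it is completed fails the run):
1. every brass block lies in the tray (x of block1 in the frame of tray between -0.1 and 0.1 m and y of block1 in the frame of tray between -0.08 and 0.08 m and z of block1 in the frame of tray between -0.005 and 0.06 m and x of block2 in the frame of tray between -0.1 and 0.1 m and y of block2 in the frame of tray between -0.08 and 0.08 m and z of block2 in the frame of tray between -0.005 and 0.06 m and x of block3 in the frame of tray between -0.1 and 0.1 m and y of block3 in the frame of tray between -0.08 and 0.08 m and z of block3 in the frame of tray between -0.005 and 0.06 m and x of block4 in the frame of tray between -0.1 and 0.1 m and y of block4 in the frame of tray between -0.08 and 0.08 m and z of block4 in the frame of tray between -0.005 and 0.06 m and x of block5 in the frame of tray between -0.1 and 0.1 m and y of block5 in the frame of tray between -0.08 and 0.08 m and z of block5 in the frame of tray between -0.005 and 0.06 m and x of block6 in the frame of tray between -0.1 and 0.1 m and y of block6 in the frame of tray between -0.08 and 0.08 m and z of block6 in the frame of tray between -0.005 and 0.06 m), for 0.2 s.
2. the bar lies flush along the back rail (y of bar_tip in the frame of machine between 0.0595 and 0.0685 m and y of bar_heel in the frame of machine between 0.0595 and 0.0685 m and angle between bar's own z axis and vertical below 0.06 rad and linear speed of bar below 0.02 m/s), for 0.2 s.
3. the dial has been turned a full turn to its end stop (value of joint dial above 6.5 rad), for 0.2 s.
At the end, for the whole second after the job is handed in: All blocks of this run at rest in the tray, inside its walls and their origins no higher than 60 mm from its underside; the bar flat on the deck with its heel and tip points within 4.5 mm of the home line along the back rail; the dial at its end stop (over 6.5 rad) (all of step 1 and all of step 2 and value of joint dial above 6.5 rad and linear speed of each of block1, block2, block3, block4, block5, block6 below 0.02 m/s); the robot touches nothing.
It fails at once if the bar's heel point leaves the pivot post (over 60 mm from it) (horizontal distance between bar_heel and post above 0.06 m).
It fails at once if the bar is lifted off the deck (over 25 mm) (z of bar in the frame of machine above 0.125 m).
It fails at once if the oil bottle is disturbed (moved over 30 mm) (distance of oil from where it was at the start of the episode above 0.03 m).
It fails at once if the screwdriver is disturbed (moved over 30 mm) (distance of driver from where it was at the start of the episode above 0.03 m).
It fails at once if the mug is disturbed (moved over 30 mm) (distance of cup from where it was at the start of the episode above 0.03 m).
Of block1, block2, block3, block4, block5, block6 only 4 to 6 are there at a start; the rules pass over those that are not, and their reading is None.
At some moment in a run one of block1, block2, block3, block4, block5, block6 may be knocked a few centimetres aside while the robot is not near it.
Once in a run the grip may slacken for a moment while it holds something.
It also fails if it takes over 200 s, if anything falls off the work surface, if the arm or the gripper's body presses on something with over 40 N, if the wrist force passes 120 N, or if a joint passes its speed limit or range.

## Robot

A 7-joint arm with a two-finger parallel gripper is mounted at the origin on the work surface. World frame = base frame: x ahead of the robot, y to its left, z up, the work surface at z = 0. Lengths are in m, angles in rad, forces in N, time in s.
With the tool pointing down it reaches from about 0.4 to 0.85 m from the base axis. Payload 4.4 kg.
Tool frame: the origin (TCP) lies at the centre of the arm's flange, where the gripper is bolted on; the fingertips stand 199 mm ahead of it and the grasp point (between the pads) lies 180 mm ahead of it; z points along the fingers, y is the line along which they close (so a half turn about z gives the same grasp; the last joint's range is limited). The gripper opens to 94 mm and grips with 3 to 60 N. Pads are 16 mm wide; open, the fingers measure 119 mm over their backs; the gripper's body (75 mm by 177 mm) begins 78 mm behind the grasp point.
Start: joints at [-1.358, 0.628, 0.038, 1.517, -0.027, 0.996, -0.02], TCP at [0.179, 0.625, 0.405] pointing down, gripper open.
Joint ranges: [-3.06, 3.06], [-0.37, 2.12], [-1.25, 1.32], [0.18, 2.47], [-1.1, 4.24], [0.23, 1.98], [-2.94, 2.94]. Speed limits (rad/s): [2.57, 2.57, 3.14, 3.14, 3.14, 3.14, 3.14].

## Interface

Orientations are given as a unit quaternion [x, y, z, w].
In Python, from plant import readout, camera, get_calibration, manip, boxes_of gives the robot as it stands.
- The arm moves only by the tool jog_arm, never from a script. Its argument "plan" is a list of rows, each a list of 6 numbers: the shift along the tool's x, y, z in units of 40 mm (1.0 is 40 mm), then the turn, a rotation vector about the tool's x, y, z in units of 5 degrees (1.0 is 5 degrees). A call has exactly 10 rows; each row shifts and turns the commanded pose from where the row before left it, along the tool's axes as they then stand; what a row does not reach is not made up. A row lasts 1/12 s, in which the tool goes at most 41.7 mm and 7.16 degrees, less where a joint would pass 70% of its speed; a pose out of reach is approached as far as the arm can. A call is refused whole if a number of a shift passes 1 or a number of a turn 1, either way. A call with a gripper value outside its range is refused whole. "fingers" is the finger opening in mm, from 0 to 94, set as the call begins (left out, the last holds). The fingers move at their own pace and stop on an object; "squeeze" is the grip in N (left out, the last holds). Time passes only in rows, so rows that do not move let the fingers close, or fill a call up. It gives the time, the measured TCP pose, the force, the opening and the grip force at its end, in the units of the state.
- readout.sense(): the state, without advancing time (a new reading comes with each control period).
- camera(name): name is "scene" or "top"; returns the picture (480x640x3 uint8, red, green, blue); there is no depth.
- get_calibration(name): a dict with "camera_matrix" (3x3 intrinsics, pixels), "extrinsics" (4x4, takes a point from camera to world coordinates). Camera axes: x right, y down, z forward; pixel columns grow to the right and rows downward; lengths in m; the calibration is good to about 2 mm. A picture is of the moment at which its call begins. get_calibration takes no time and is no camera call.
- manip.finish_job(): hands the job in; it is judged then, once.
Trained networks look in the newest picture that a camera, given by its name, has taken for a name from the list of things; names that differ only in an ending like _2 or _b are one class to them, and where a whole thing is asked for, a point or a joint stands for the part that bears it (a point fixed in the world has none). Each returns a list of dicts, best first, with "confidence" (0 to 1); they miss things now and then, are a little off and sometimes report something else, mostly with a low value. They report only what shows in the picture. A call takes as long as a camera call. They do not tell look-alikes from the thing itself.
- boxes_of(camera, thing): "centre" ([column, row] in pixels, amid what is visible of it).
The state is a dict: "t": time; "joint_pos": joint angles; "joint_velocities": joint speeds; "joint_torque": joint torques, N m; "position": TCP position; "eef_rot": TCP orientation; "ft_force": force on the tool from outside, world axes, zero at the start; "moment": the same for the moment, N m; "grip_width": finger opening in m; "grasp_force": force on a finger pad.
Only numpy, scipy, OpenCV 4.12 (cv2) and the standard library are available. Lean on these libraries where they do the work, as an engineer would, in place of code of your own. Each camera call takes 0.05 s, during which the arm holds its last target. There are 200 camera calls.

## Working session

There is one attempt and no reset: what is moved stays moved. The work goes in short steps, Python scripts to look and compute and a tool call to move; the robot and the scene stay as the last step left them, time stands still between calls to the robot, and variables do not carry over. Pictures are saved under pics/ and viewed, at most 14 in all, crops included, and the job is handed in when it is done.

Besides the shell and the picture viewer there is one more tool, called after "Call:" as name([rows], argument=value, ...), one row to a line, values as JSON. jog_arm: Moves the arm, as the interface text tells. Its arguments: {"type":"object","properties":{"plan":{"type":"array","items":{"type":"array","items":{"type":"number"}}},"fingers":{"type":"number"},"squeeze":{"type":"number"}},"required":["plan"]}

```bash
ls; mkdir -p pics
python3 - <<'E'
from plant import readout, camera, get_calibration, manip, boxes_of
import cv2, numpy as np
s=readout.sense(); print({k:np.round(v,3).tolist() for k,v in s.items()})
for c in("top","scene"):
    im=camera(c); cv2.imwrite(f"pics/{c}0.png",im[:,:,::-1]); g=get_calibration(c)
    print(c,np.round(g["camera_matrix"],1).tolist(),np.round(g["extrinsics"],4).tolist())
for n in ["machine","post","dial","crank_mid","dog","bar","bar_tip","bar_heel","tray","block1","block6","oil","driver","cup"]:
    print(n,[(np.round(b["centre"]).tolist(),round(b["confidence"],2)) for b in boxes_of("top",n)])
E
```

```text
pics
{'t': 0.0, 'joint_pos': [-1.358, 0.629, 0.038, 1.518, -0.027, 0.996, -0.02], 'joint_velocities': [0.001, 0.001, 0.001, -0.0, -0.001, -0.001, -0.0], 'joint_torque': [0.0, -54.974, 1.144, -18.662, -0.052, 0.024, 0.0], 'position': [0.179, 0.625, 0.404], 'eef_rot': [0.139, 0.99, -0.001, -0.0], 'ft_force': [0.23, 0.74, -0.077], 'moment': [0.021, 0.027, 0.017], 'grasp_force': 0.0, 'grip_width': 0.094}
top [[527.0, 0.0, 318.5], [0.0, 527.0, 241.8], [0.0, 0.0, 1.0]] [[0.0044, -0.9792, 0.2029, 0.2778], [-1.0, -0.0043, 0.0012, -0.0535], [-0.0003, -0.2029, -0.9792, 1.1952], [0.0, 0.0, 0.0, 1.0]]
scene [[536.3, 0.0, 319.6], [0.0, 536.3, 239.2], [0.0, 0.0, 1.0]] [[0.5379, 0.5487, -0.64, 1.2388], [0.8429, -0.3351, 0.4211, -0.5435], [0.0167, -0.7659, -0.6427, 0.8436], [0.0, 0.0, 0.0, 1.0]]
machine [([305.0, 242.0], 0.88)]
post [([330.0, 245.0], 0.59), ([307.0, 239.0], 0.58)]
dial [([330.0, 231.0], 0.85)]
crank_mid [([331.0, 205.0], 0.66), ([270.0, 229.0], 0.3)]
dog [([332.0, 229.0], 0.71)]
bar [([270.0, 227.0], 0.96), ([372.0, 282.0], 0.74)]
bar_tip [([490.0, 270.0], 0.63), ([269.0, 233.0], 0.57)]
bar_heel [([270.0, 229.0], 0.64)]
tray [([151.0, 248.0], 0.95)]
block1 [([430.0, 205.0], 0.87), ([432.0, 286.0], 0.87), ([260.0, 197.0], 0.77), ([290.0, 278.0], 0.74), ([488.0, 271.0], 0.73), ([448.0, 332.0], 0.72), ([330.0, 245.0], 0.66), ([374.0, 201.0], 0.65), ([338.0, 179.0], 0.61)]
block6 [([430.0, 205.0], 0.87), ([432.0, 286.0], 0.87), ([260.0, 197.0], 0.77), ([290.0, 278.0], 0.74), ([488.0, 271.0], 0.73), ([448.0, 332.0], 0.72), ([330.0, 245.0], 0.66), ([374.0, 201.0], 0.65), ([338.0, 179.0], 0.61)]
oil [([489.0, 271.0], 0.8)]
driver [([505.0, 202.0], 0.88)]
cup [([162.0, 160.0], 0.7)]
```

View pics/top0.png

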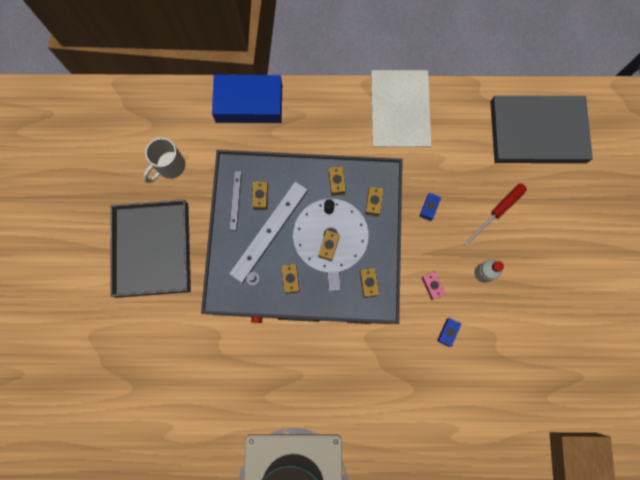

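View pics/scene0.png

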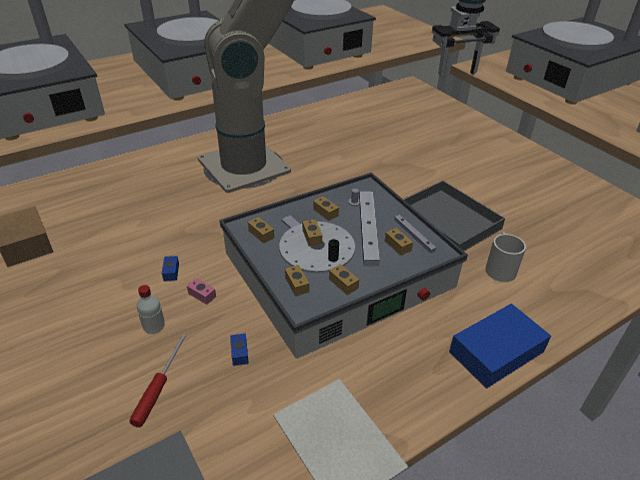

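Top view: six brass blocks at (260,195), (337,180), (374,201), (370,282), (290,278) on the deck and (330,245) on the dial. The look-alikes are off the machine, blue at (430,206) and (449,332), pink at (433,285), and they stay. I'll confirm with a crop while measuring.

```bash
cat > h.py <<'E'
from plant import readout, camera, get_calibration, manip, boxes_of
import cv2, numpy as np
def ray(cam,px,z):
    g=get_calibration(cam);K=np.array(g["camera_matrix"]);T=np.array(g["extrinsics"])
    d=T[:3,:3]@np.linalg.solve(K,[px[0],px[1],1.]);o=T[:3,3]
    return (o+d*(z-o[2])/d[2])[:2]
def brass(im,zf=lambda p:.126):
    hsv=cv2.cvtColor(im,cv2.COLOR_RGB2HSV)
    m=cv2.inRange(hsv,(12,120,90),(30,255,255)); return m
MC=None
def machine():
    c=[ray("top",p,.11) for p in [(218,152),(402,159),(398,322),(203,313)]]  # lip corners: +x+y,+x-y,-x-y,-x+y
    loc=np.array([(175,135),(175,-265),(-175,-265),(-175,135)])/1000.
    c=np.array(c);a=loc-loc.mean(0);b=c-c.mean(0)
    th=np.arctan2((a[:,0]*b[:,1]-a[:,1]*b[:,0]).sum(),(a*b).sum())
    R=np.array([[np.cos(th),-np.sin(th)],[np.sin(th),np.cos(th)]])
    t=c.mean(0)-R@loc.mean(0); return th,R,t,(c-(loc@R.T+t))
def blocks(im):
    """brass contours whose world centre is within machine; top-face outline, yaw of the long axis"""
    th,R,t,_=machine(); m=brass(im); m=cv2.morphologyEx(m,cv2.MORPH_CLOSE,np.ones((5,5)))
    out=[]
    for c in cv2.findContours(m,cv2.RETR_EXTERNAL,cv2.CHAIN_APPROX_NONE)[0]:
        if not 150<cv2.contourArea(c)<900: continue
        pc=c.reshape(-1,2).mean(0)
        w=ray("top",pc,.12); l=R.T@(w-t)
        on=np.hypot(l[0],l[1]+.12)<.075; zt=.136 if on else .126
        inside=abs(l[0])<.19 and -.28<l[1]<.15
        if not inside: zt=.03
        P=np.array([ray("top",p,zt-.004) for p in c.reshape(-1,2)],np.float32)
        (cx,cy),(a,b),ang=cv2.minAreaRect(P*1000)
        if a<b: a,b,ang=b,a,ang+90
        out.append(dict(px=pc.round().tolist(),w=np.round([cx/1000,cy/1000],4),loc=np.round(R.T@(np.array([cx,cy])/1000-t),3),yaw=np.radians((ang+90)%180-90),size=(round(a),round(b)),on=on,inside=inside))
    return out
def toolyaw():
    from scipy.spatial.transform import Rotation as Ro
    s=readout.sense();M=Ro.from_quat(s["eef_rot"]).as_matrix()
    return np.array(s["position"]),M,np.arctan2(M[1,1],M[0,1])
E
python3 - <<'E'
from h import *
im=cv2.imread("pics/top0.png")[:,:,::-1].copy()
th,R,t,res=machine(); print("machine",th,t,np.round(res,4).tolist())
for b in blocks(im): print(b)
tr=np.array([ray("top",p,.035) for p in [(111,203),(188,201),(189,294),(111,297)]]);print("tray",tr.mean(0),tr)
p,M,y=toolyaw();print(p,M.round(3).tolist(),y)
cv2.imwrite("pics/crop.png",cv2.resize(im[140:350,195:465],None,fx=2.9,fy=2.8,interpolation=2)[:,:,::-1])
E
```

```text
machine -0.04261088134349633 [0.52231183 0.04082435] [[-0.0013, -0.0004], [0.0014, -0.0014], [0.0002, 0.0015], [-0.0004, 0.0003]]
tray [0.50259287 0.32638686] [[0.60661196 0.42215805]
 [0.61211721 0.24658063]
 [0.39950219 0.23274625]
 [0.3921401  0.4040625 ]]
[0.17885999 0.62490179 0.40471043] [[-0.961, 0.275, -0.0], [0.275, 0.961, 0.0], [0.0, 0.0, -1.0]] 1.2919137976688058
```

View pics/crop.png

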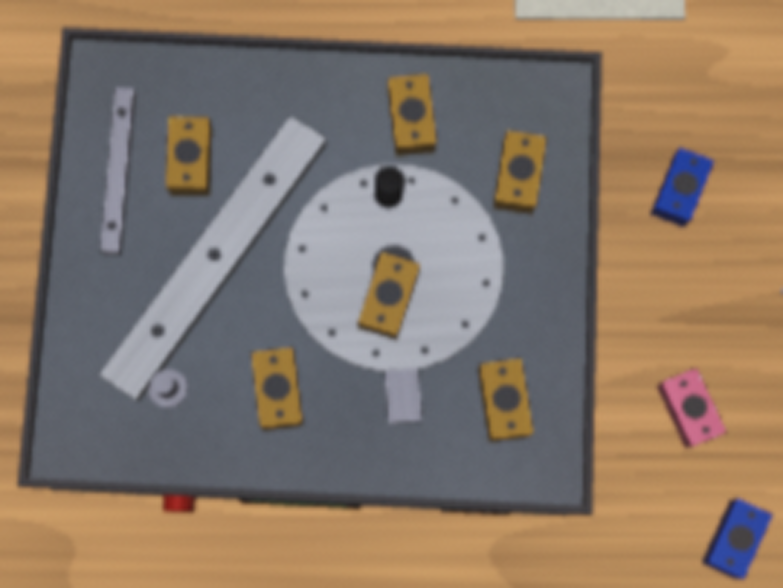

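The crop shows all six brass blocks on the grey deck and dial. The blue ones at right and the pink one are the look-alikes lying off the machine, so they are not meant. The wood swallowed my mask, so I'll restrict it to the deck.

```bash
python3 - <<'E'
s=open('h.py').read()
s=s.replace("(12,120,90),(30,255,255)); return m","(12,130,80),(30,255,255)); k=np.zeros_like(m)\n    for q in ([(222,157),(398,164),(394,317),(208,308)],[(114,206),(184,204),(185,290),(114,293)]): cv2.fillPoly(k,[np.array(q)],255)\n    return m&k")
s=s.replace("200<cv2","150<cv2")
open('h.py','w').write(s)
E
python3 - <<'E'
from h import *
im=cv2.imread("pics/top0.png")[:,:,::-1].copy()
for b in blocks(im): print(b['px'],b['w'],b['loc'],round(b['yaw'],3),b['size'],b['on'])
E
```

```text
[369.0, 282.0] [ 0.4161 -0.1558] [-0.098 -0.201] 0.14 (55, 30) False
[290.0, 278.0] [0.4234 0.0059] [-0.097 -0.039] 0.134 (55, 29) False
[329.0, 245.0] [ 0.4924 -0.0732] [-0.025 -0.115] -0.291 (56, 28) True
[374.0, 200.0] [ 0.5905 -0.1692] [ 0.077 -0.207] -0.166 (56, 29) False
[260.0, 194.0] [0.6021 0.0734] [0.078 0.036] 0.025 (56, 28) False
[337.0, 180.0] [ 0.6358 -0.0901] [ 0.119 -0.126] 0.107 (56, 29) False
```

```bash
cat >> h.py <<'E'
TR=(np.array([.5026,.3264]),.07)
SLOTS=[(64,38),(0,38),(-64,38),(64,-38),(0,-38),(-64,-38)]
def slot(i):
    c,a=TR;x,y=np.array(SLOTS[i])/1000.;return c+[x*np.cos(a)-y*np.sin(a),x*np.sin(a)+y*np.cos(a)]
def near(y,ref):
    return y+np.pi*np.round((ref-y)/np.pi)
def legs(seq):
    """seq of dict(xy,z,yaw | wait); prints rows per leg in tool units (tool down), lateral at fixed yaw, turn with vertical"""
    p,M,y=toolyaw(); p=p.copy()
    for q in seq:
        if 'wait' in q: print("wait",q['wait']);continue
        ty=np.array([np.cos(y),np.sin(y)]); tx=np.array([-np.sin(y),np.cos(y)])
        # down tool: x = y cross z, z=-Z
        tx=np.array([ -ty[1], ty[0]])
        xy=np.array(q.get('xy',p[:2]));d=xy-p[:2];z=q.get('z',p[2]);ny=near(q['yaw'],y) if 'yaw' in q else y
        u=np.array([d@tx/.04,d@ty/.04,(p[2]-z)/.04,-(ny-y)/np.radians(5)])
        n=int(max(np.ceil(np.linalg.norm(u[:3])/1.0),np.ceil(abs(u[3])),1))
        if abs(u[3])>.1 and np.hypot(*u[:2])>.05: print("!! turn with lateral")
        r=np.round(u/n,2); print(f"{n-1} x",r.tolist(),"last",np.round(u-r*(n-1),2).tolist(),"-> xy",xy.round(3),"z",round(z,3))
        p=np.array([xy[0],xy[1],z]);y=ny
def find(xy):
    im=camera("top");bs=[b for b in blocks(im) if b['inside']]
    b=min(bs,key=lambda b:np.hypot(*(b['w']-xy)));print(len(bs),"left; target",b['w'],round(b['yaw'],3),b['size'],b['on']);return b
def pick(xy,hov=.385):
    b=find(xy);y=b['yaw']+np.pi/2
    legs([dict(xy=b['w']),dict(z=(.312 if b['on'] else .302),yaw=y),dict(wait=6),dict(z=hov)])
def place(i,hov=.385):
    print("grip",readout.sense()['grip_width'],readout.sense()['grasp_force'])
    legs([dict(xy=slot(i)),dict(z=.212,yaw=TR[1]+np.pi/2),dict(wait=3),dict(z=hov)])
E
python3 -c "
from h import *
print(toolyaw()[1].round(3).tolist())
pick((.6021,.0734))"
```

```text
[[-0.961, 0.275, -0.0], [0.275, 0.961, 0.0], [0.0, 0.0, -1.0]]
6 left; target [0.6021 0.0734] 0.025 (56, 28) False
17 x [-0.78, -0.57, 0.0, -0.0] last [-0.71, -0.65, 0.0, 0.0] -> xy [0.602 0.073] z 0.405
3 x [0.0, 0.0, 0.64, -0.87] last [0.0, 0.0, 0.65, -0.87] -> xy [0.602 0.073] z 0.302
wait 6
2 x [0.0, 0.0, -0.69, -0.0] last [0.0, 0.0, -0.7, 0.0] -> xy [0.602 0.073] z 0.385
```

Call:
jog_arm([
  [-0.78, -0.57, 0, 0, 0, 0],
  [-0.78, -0.57, 0, 0, 0, 0],
  [-0.78, -0.57, 0, 0, 0, 0],
  [-0.78, -0.57, 0, 0, 0, 0],
  [-0.78, -0.57, 0, 0, 0, 0],
  [-0.78, -0.57, 0, 0, 0, 0],
  [-0.78, -0.57, 0, 0, 0, 0],
  [-0.78, -0.57, 0, 0, 0, 0],
  [-0.78, -0.57, 0, 0, 0, 0],
  [-0.78, -0.57, 0, 0, 0, 0],
], fingers=60, squeeze=25)

```text
t: 1.68
position: [0.417, 0.3182, 0.405]
eef_rot: [0.139, 0.99, 0.0, 0.0]
ft_force: [1.1, 0.1, -0.8]
grip_width: 0.0599
grasp_force: 0.0
```

Call:
jog_arm([
  [-0.78, -0.57, 0, 0, 0, 0],
  [-0.78, -0.57, 0, 0, 0, 0],
  [-0.78, -0.57, 0, 0, 0, 0],
  [-0.78, -0.57, 0, 0, 0, 0],
  [-0.78, -0.57, 0, 0, 0, 0],
  [-0.78, -0.57, 0, 0, 0, 0],
  [-0.78, -0.57, 0, 0, 0, 0],
  [-0.71, -0.65, 0, 0, 0, 0],
  [0, 0, 0, 0, 0, 0],
  [0, 0, 0, 0, 0, 0],
])

```text
t: 2.52
position: [0.6032, 0.0704, 0.4044]
eef_rot: [0.142, 0.99, -0.001, 0.0]
ft_force: [-1.8, -0.2, -0.3]
grip_width: 0.0601
grasp_force: 0.0
```

```bash
python3 -c "
from h import *
pick((.6021,.0734)); print(readout.sense()['grip_width'])"
```

```text
5 left; target [ 0.6356 -0.0902] 0.106 (56, 29) False
4 x [-0.39, -0.74, 0.0, -0.0] last [-0.37, -0.72, 0.0, 0.0] -> xy [ 0.636 -0.09 ] z 0.404
4 x [0.0, 0.0, 0.51, -0.89] last [0.0, 0.0, 0.52, -0.87] -> xy [ 0.636 -0.09 ] z 0.302
wait 6
2 x [0.0, 0.0, -0.69, -0.0] last [0.0, 0.0, -0.7, 0.0] -> xy [ 0.636 -0.09 ] z 0.385
0.06003734587762197
```

Call:
jog_arm([
  [0, 0.07, 0.64, 0, 0, -0.87],
  [0, 0, 0.64, 0, 0, -0.87],
  [0, 0, 0.64, 0, 0, -0.86],
  [0, 0, 0.64, 0, 0, -0.8],
  [0, 0, 0, 0, 0, 0],
  [0, 0, 0, 0, 0, 0],
  [0, 0, 0, 0, 0, 0],
  [0, 0, 0, 0, 0, 0],
  [0, 0, 0, 0, 0, 0],
  [0, 0, 0, 0, 0, 0],
])

```text
t: 3.4
position: [0.6029, 0.0771, 0.3026]
eef_rot: [-0.009, 1.0, 0.0, 0.0]
ft_force: [0.3, 0.1, -0.3]
grip_width: 0.0599
grasp_force: 0.0
```

Call:
jog_arm([
  [0, 0, 0, 0, 0, 0],
  [0, 0, 0, 0, 0, 0],
  [0, 0, 0, 0, 0, 0],
  [0, 0, 0, 0, 0, 0],
  [0, 0, 0, 0, 0, 0],
  [0, 0, 0, 0, 0, 0],
  [0, 0, 0, 0, 0, 0],
  [0, 0, -0.69, 0, 0, 0],
  [0, 0, -0.69, 0, 0, 0],
  [0, 0, -0.69, 0, 0, 0],
], fingers=10, squeeze=30)

```text
t: 4.23
position: [0.6027, 0.0763, 0.3853]
eef_rot: [-0.009, 1.0, -0.0, -0.001]
ft_force: [1.0, -0.1, -0.1]
grip_width: 0.0297
grasp_force: 30.0
```

```bash
python3 -c "
from h import *
place(0)"
```

```text
grip 0.02971123564691005 29.99979794025421
7 x [0.11, 0.92, 0.0, -0.0] last [0.07, 0.89, 0.0, 0.0] -> xy [0.564 0.369] z 0.385
4 x [0.0, 0.0, 0.87, -0.12] last [0.0, 0.0, 0.85, -0.12] -> xy [0.564 0.369] z 0.212
wait 3
4 x [0.0, 0.0, -0.86, -0.0] last [0.0, 0.0, -0.89, 0.0] -> xy [0.564 0.369] z 0.385
```

Call:
jog_arm([
  [0.11, 0.92, 0, 0, 0, 0],
  [0.11, 0.92, 0, 0, 0, 0],
  [0.11, 0.92, 0, 0, 0, 0],
  [0.11, 0.92, 0, 0, 0, 0],
  [0.11, 0.92, 0, 0, 0, 0],
  [0.11, 0.92, 0, 0, 0, 0],
  [0.11, 0.92, 0, 0, 0, 0],
  [0.07, 0.89, 0, 0, 0, 0],
  [0, 0, 0, 0, 0, 0],
  [0, 0, 0, 0, 0, 0],
])

```text
t: 5.07
position: [0.5625, 0.3719, 0.3842]
eef_rot: [-0.012, 1.0, 0.001, -0.001]
ft_force: [0.2, -0.4, -0.7]
grip_width: 0.0298
grasp_force: 30.0
```

Call:
jog_arm([
  [0, 0, 0.87, 0, 0, -0.12],
  [0, 0, 0.87, 0, 0, -0.12],
  [0, 0, 0.87, 0, 0, -0.12],
  [0, 0, 0.87, 0, 0, -0.12],
  [0, 0, 0.85, 0, 0, -0.12],
  [0, 0, 0, 0, 0, 0],
  [0, 0, 0, 0, 0, 0],
  [0, 0, 0, 0, 0, 0],
  [0, 0, 0, 0, 0, 0],
  [0, 0, 0, 0, 0, 0],
])

```text
t: 5.9
position: [0.5649, 0.3686, 0.2139]
eef_rot: [-0.035, 0.999, 0.001, 0.001]
ft_force: [-0.5, -0.2, -1.6]
grip_width: 0.03
grasp_force: 30.0
```

Call:
jog_arm([
  [0, 0, 0, 0, 0, 0],
  [0, 0, 0, 0, 0, 0],
  [0, 0, 0, 0, 0, 0],
  [0, 0, 0, 0, 0, 0],
  [0, 0, -0.86, 0, 0, 0],
  [0, 0, -0.86, 0, 0, 0],
  [0, 0, -0.86, 0, 0, 0],
  [0, 0, -0.86, 0, 0, 0],
  [0, 0, -0.9, 0, 0, 0],
  [0, 0, 0, 0, 0, 0],
], fingers=50)

```text
t: 6.73
position: [0.5659, 0.3699, 0.3938]
eef_rot: [-0.035, 0.999, 0.004, 0.006]
ft_force: [1.1, 1.8, 0.5]
grip_width: 0.0499
grasp_force: 0.0
```

```bash
python3 -c "
from h import *
pick((.6356,-.0902))"
```

```text
5 left; target [ 0.6358 -0.0902] 0.106 (56, 29) False
11 x [-0.08, -0.97, 0.0, -0.0] last [-0.07, -0.92, 0.0, 0.0] -> xy [ 0.636 -0.09 ] z 0.39
2 x [0.0, 0.0, 0.74, -0.14] last [0.0, 0.0, 0.73, -0.13] -> xy [ 0.636 -0.09 ] z 0.302
wait 6
2 x [0.0, 0.0, -0.69, -0.0] last [0.0, 0.0, -0.7, 0.0] -> xy [ 0.636 -0.09 ] z 0.385
```

Call:
jog_arm([
  [-0.08, -0.97, 0, 0, 0, 0],
  [-0.08, -0.97, 0, 0, 0, 0],
  [-0.08, -0.97, 0, 0, 0, 0],
  [-0.08, -0.97, 0, 0, 0, 0],
  [-0.08, -0.97, 0, 0, 0, 0],
  [-0.08, -0.97, 0, 0, 0, 0],
  [-0.08, -0.97, 0, 0, 0, 0],
  [-0.08, -0.97, 0, 0, 0, 0],
  [-0.08, -0.97, 0, 0, 0, 0],
  [-0.08, -0.97, 0, 0, 0, 0],
])

```text
t: 7.62
position: [0.6229, -0.0179, 0.3843]
eef_rot: [-0.035, 0.999, 0.0, -0.001]
ft_force: [0.8, 0.8, 1.2]
grip_width: 0.05
grasp_force: 0.0
```

Call:
jog_arm([
  [-0.08, -0.97, 0, 0, 0, 0],
  [-0.07, -0.92, 0, 0, 0, 0],
  [0, 0, 0, 0, 0, 0],
  [0, 0, 0, 0, 0, 0],
  [0, 0, 0, 0, 0, 0],
  [0, 0, 0.74, 0, 0, -0.14],
  [0, 0, 0.74, 0, 0, -0.14],
  [0, 0, 0.73, 0, 0, -0.13],
  [0, 0, 0, 0, 0, 0],
  [0, 0, 0, 0, 0, 0],
])

```text
t: 8.45
position: [0.6377, -0.0891, 0.2995]
eef_rot: [-0.055, 0.998, -0.0, 0.005]
ft_force: [6.5, -1.8, 5.9]
grip_width: 0.0499
grasp_force: 3.4
```

Call:
jog_arm([
  [0, 0, 0, 0, 0, 0],
  [0, 0, 0, 0, 0, 0],
  [0, 0, 0, 0, 0, 0],
  [0, 0, 0, 0, 0, 0],
  [0, 0, 0, 0, 0, 0],
  [0, 0, 0, 0, 0, 0],
  [0, 0, -0.69, 0, 0, 0],
  [0, 0, -0.69, 0, 0, 0],
  [0, 0, -0.69, 0, 0, 0],
  [0, 0, 0, 0, 0, 0],
], fingers=10)

```text
t: 9.28
position: [0.6363, -0.0885, 0.385]
eef_rot: [-0.055, 0.998, -0.0, 0.004]
ft_force: [1.4, -0.7, -1.3]
grip_width: 0.0298
grasp_force: 30.0
```

```bash
python3 -c "
from h import *
place(1)"
```

```text
grip 0.029785598383476906 29.999776482582092
11 x [0.18, 0.97, 0.0, -0.0] last [0.17, 0.95, 0.0, 0.0] -> xy [0.5   0.364] z 0.385
4 x [0.0, 0.0, 0.86, 0.09] last [0.0, 0.0, 0.88, 0.09] -> xy [0.5   0.364] z 0.212
wait 3
4 x [0.0, 0.0, -0.86, -0.0] last [0.0, 0.0, -0.89, 0.0] -> xy [0.5   0.364] z 0.385
```

Call:
jog_arm([
  [0.18, 0.97, 0, 0, 0, 0],
  [0.18, 0.97, 0, 0, 0, 0],
  [0.18, 0.97, 0, 0, 0, 0],
  [0.18, 0.97, 0, 0, 0, 0],
  [0.18, 0.97, 0, 0, 0, 0],
  [0.18, 0.97, 0, 0, 0, 0],
  [0.18, 0.97, 0, 0, 0, 0],
  [0.18, 0.97, 0, 0, 0, 0],
  [0.18, 0.97, 0, 0, 0, 0],
  [0.18, 0.97, 0, 0, 0, 0],
])

```text
t: 10.12
position: [0.5194, 0.2905, 0.3787]
eef_rot: [-0.055, 0.999, -0.0, -0.001]
ft_force: [1.5, -0.4, -1.2]
grip_width: 0.0296
grasp_force: 30.0
```

Call:
jog_arm([
  [0.18, 0.97, 0, 0, 0, 0],
  [0.17, 0.95, 0, 0, 0, 0],
  [0, 0, 0, 0, 0, 0],
  [0, 0, 0, 0, 0, 0],
  [0, 0, 0.86, 0, 0, 0.09],
  [0, 0, 0.86, 0, 0, 0.09],
  [0, 0, 0.86, 0, 0, 0.09],
  [0, 0, 0.86, 0, 0, 0.09],
  [0, 0, 0.86, 0, 0, 0.09],
  [0, 0, 0, 0, 0, 0],
])

```text
t: 10.95
position: [0.5002, 0.3612, 0.205]
eef_rot: [-0.033, 0.999, -0.001, -0.0]
ft_force: [-0.5, 0.1, -1.4]
grip_width: 0.0293
grasp_force: 30.0
```

Call:
jog_arm([
  [0, 0, 0, 0, 0, 0],
  [0, 0, 0, 0, 0, 0],
  [0, 0, 0, 0, 0, 0],
  [0, 0, 0, 0, 0, 0],
  [0, 0, -0.86, 0, 0, 0],
  [0, 0, -0.86, 0, 0, 0],
  [0, 0, -0.86, 0, 0, 0],
  [0, 0, -0.86, 0, 0, 0],
  [0, 0, 0, 0, 0, 0],
  [0, 0, 0, 0, 0, 0],
], fingers=50)

```text
t: 11.78
position: [0.5003, 0.3623, 0.3482]
eef_rot: [-0.033, 0.999, 0.002, 0.002]
ft_force: [-0.2, 0.0, -0.4]
grip_width: 0.0501
grasp_force: 0.0
```

```bash
sed -i 's/else .302/else .304/; s/(.312 if/(.314 if/' h.py; python3 -c "
from h import *
pick((.59,-.169))
for b in blocks(camera('top')): print(b['w'],b['size'],b['inside'])"
```

```text
4 left; target [ 0.5904 -0.1691] -0.166 (56, 29) False
13 x [-0.1, -0.96, 0.0, -0.0] last [-0.08, -0.91, 0.0, 0.0] -> xy [ 0.59  -0.169] z 0.346
2 x [0.0, 0.0, 0.35, 0.89] last [0.0, 0.0, 0.36, 0.89] -> xy [ 0.59  -0.169] z 0.304
wait 6
2 x [0.0, 0.0, -0.68, -0.0] last [0.0, 0.0, -0.67, 0.0] -> xy [ 0.59  -0.169] z 0.385
[ 0.4161 -0.1559] (55, 29) True
[0.4234 0.0059] (55, 28) True
[0.4966 0.361 ] (55, 29) False
[ 0.4923 -0.0732] (56, 28) True
[ 0.5902 -0.1691] (56, 29) True
```

Call:
jog_arm([
  [-0.1, -0.96, -0.1, 0, 0, 0],
  [-0.1, -0.96, -0.1, 0, 0, 0],
  [-0.1, -0.96, -0.1, 0, 0, 0],
  [-0.1, -0.96, -0.1, 0, 0, 0],
  [-0.1, -0.96, -0.1, 0, 0, 0],
  [-0.1, -0.96, -0.1, 0, 0, 0],
  [-0.1, -0.96, -0.1, 0, 0, 0],
  [-0.1, -0.96, -0.1, 0, 0, 0],
  [-0.1, -0.96, -0.1, 0, 0, 0],
  [-0.1, -0.96, -0.1, 0, 0, 0],
])

```text
t: 12.72
position: [0.5648, -0.0204, 0.3838]
eef_rot: [-0.033, 0.999, 0.0, -0.002]
ft_force: [0.9, 0.0, 0.3]
grip_width: 0.0501
grasp_force: 0.0
```

Call:
jog_arm([
  [-0.1, -0.96, 0, 0, 0, 0],
  [-0.1, -0.96, 0, 0, 0, 0],
  [-0.1, -0.96, 0, 0, 0, 0],
  [-0.08, -0.91, 0, 0, 0, 0],
  [0, 0, 0, 0, 0, 0],
  [0, 0, 0, 0, 0, 0],
  [0, 0, 0.68, 0, 0, 0.89],
  [0, 0, 0.68, 0, 0, 0.89],
  [0, 0, 0.68, 0, 0, 0.89],
  [0, 0, 0, 0, 0, 0],
])

```text
t: 13.55
position: [0.5906, -0.1663, 0.3007]
eef_rot: [0.083, 0.997, 0.001, -0.002]
ft_force: [-0.3, -0.5, 0.6]
grip_width: 0.0499
grasp_force: 0.0
```

Call:
jog_arm([
  [0, 0, 0, 0, 0, 0],
  [0, 0, 0, 0, 0, 0],
  [0, 0, 0, 0, 0, 0],
  [0, 0, 0, 0, 0, 0],
  [0, 0, 0, 0, 0, 0],
  [0, 0, 0, 0, 0, 0],
  [0, 0, -0.7, 0, 0, 0],
  [0, 0, -0.7, 0, 0, 0],
  [0, 0, -0.7, 0, 0, 0],
  [0, 0, 0, 0, 0, 0],
], fingers=10)

```text
t: 14.38
position: [0.5923, -0.1693, 0.3935]
eef_rot: [0.083, 0.997, -0.001, 0.005]
ft_force: [0.8, -0.3, -0.1]
grip_width: 0.0297
grasp_force: 30.0
```

```bash
python3 -c "
from h import *
place(2)
for b in blocks(camera('top')): print(b['w'],b['size'],b['inside'])"
```

```text
grip 0.02974913430972706 29.999485909938812
13 x [0.43, 0.89, 0.0, -0.0] last [0.45, 0.83, 0.0, 0.0] -> xy [0.436 0.36 ] z 0.393
4 x [0.0, 0.0, 0.91, -0.54] last [0.0, 0.0, 0.9, -0.55] -> xy [0.436 0.36 ] z 0.212
wait 3
4 x [0.0, 0.0, -0.86, -0.0] last [0.0, 0.0, -0.89, 0.0] -> xy [0.436 0.36 ] z 0.385
[0.4205 0.0443] (55, 29) True
[0.5303 0.3647] (125, 31) False
```

Call:
jog_arm([
  [0.43, 0.89, 0, 0, 0, 0],
  [0.43, 0.89, 0, 0, 0, 0],
  [0.43, 0.89, 0, 0, 0, 0],
  [0.43, 0.89, 0, 0, 0, 0],
  [0.43, 0.89, 0, 0, 0, 0],
  [0.43, 0.89, 0, 0, 0, 0],
  [0.43, 0.89, 0, 0, 0, 0],
  [0.43, 0.89, 0, 0, 0, 0],
  [0.43, 0.89, 0, 0, 0, 0],
  [0.43, 0.89, 0, 0, 0, 0],
])

```text
t: 15.27
position: [0.4786, 0.2123, 0.3867]
eef_rot: [0.083, 0.997, -0.001, -0.001]
ft_force: [0.7, -0.4, -1.9]
grip_width: 0.0301
grasp_force: 30.0
```

Call:
jog_arm([
  [0.43, 0.89, 0, 0, 0, 0],
  [0.43, 0.89, 0, 0, 0, 0],
  [0.43, 0.89, 0, 0, 0, 0],
  [0.5, 0.83, 0, 0, 0, 0],
  [0, 0, 0, 0, 0, 0],
  [0, 0, 0.89, 0, 0, -0.54],
  [0, 0, 0.89, 0, 0, -0.54],
  [0, 0, 0.89, 0, 0, -0.54],
  [0, 0, 0.89, 0, 0, -0.54],
  [0, 0, 0.89, 0, 0, -0.55],
])

```text
t: 16.1
position: [0.4319, 0.36, 0.2074]
eef_rot: [-0.036, 0.999, -0.0, -0.001]
ft_force: [0.8, -0.5, 10.3]
grip_width: 0.03
grasp_force: 30.0
```

Call:
jog_arm([
  [0, 0, 0, 0, 0, 0],
  [0, 0, 0, 0, 0, 0],
  [0, 0, 0, 0, 0, 0],
  [0, 0, 0, 0, 0, 0],
  [0, 0, -0.9, 0, 0, 0],
  [0, 0, -0.9, 0, 0, 0],
  [0, 0, -0.9, 0, 0, 0],
  [0, 0, -0.9, 0, 0, 0],
  [0, 0, -0.9, 0, 0, 0],
  [0, 0, 0, 0, 0, 0],
], fingers=50)

```text
t: 16.93
position: [0.4339, 0.3619, 0.3973]
eef_rot: [-0.035, 0.999, 0.004, 0.005]
ft_force: [0.7, 0.6, -0.6]
grip_width: 0.0498
grasp_force: 0.0
```

```bash
python3 -c "
from h import *
pick((.492,-.073))
for b in blocks(camera('top')): print(b['w'],b['size'],b['inside'],round(b['yaw'],2))"
```

```text
3 left; target [ 0.4923 -0.0732] -0.291 (56, 28) True
10 x [-0.06, -0.99, 0.0, -0.0] last [-0.11, -1.04, 0.0, 0.0] -> xy [ 0.492 -0.073] z 0.394
4 x [0.0, 0.0, 0.4, 0.83] last [0.0, 0.0, 0.41, 0.82] -> xy [ 0.492 -0.073] z 0.314
wait 6
1 x [0.0, 0.0, -0.89, -0.0] last [0.0, 0.0, -0.89, 0.0] -> xy [ 0.492 -0.073] z 0.385
[ 0.4159 -0.1559] (55, 29) True 0.13
[0.4205 0.0443] (55, 29) True 0.14
[ 0.4923 -0.0732] (56, 28) True -0.29
```

Call:
jog_arm([
  [-0.06, -0.99, 0, 0, 0, 0],
  [-0.06, -0.99, 0, 0, 0, 0],
  [-0.06, -0.99, 0, 0, 0, 0],
  [-0.06, -0.99, 0, 0, 0, 0],
  [-0.06, -0.99, 0, 0, 0, 0],
  [-0.06, -0.99, 0, 0, 0, 0],
  [-0.06, -0.99, 0, 0, 0, 0],
  [-0.06, -0.99, 0, 0, 0, 0],
  [-0.06, -0.99, 0, 0, 0, 0],
  [-0.06, -0.99, 0, 0, 0, 0],
])

```text
t: 17.87
position: [0.4833, -0.0345, 0.3884]
eef_rot: [-0.035, 0.999, 0.0, -0.002]
ft_force: [1.2, 0.1, -0.4]
grip_width: 0.0499
grasp_force: 0.0
```

Call:
jog_arm([
  [-0.11, -1, 0, 0, 0, 0],
  [0, 0, 0, 0, 0, 0],
  [0, 0, 0, 0, 0, 0],
  [0, 0, 0.37, 0, 0, 0.83],
  [0, 0, 0.37, 0, 0, 0.83],
  [0, 0, 0.37, 0, 0, 0.83],
  [0, 0, 0.37, 0, 0, 0.83],
  [0, 0, 0.35, 0, 0, 0.82],
  [0, 0, 0, 0, 0, 0],
  [0, 0, 0, 0, 0, 0],
])

```text
t: 18.7
position: [0.4909, -0.0704, 0.3157]
eef_rot: [0.143, 0.99, 0.0, -0.002]
ft_force: [-0.4, 0.3, -0.2]
grip_width: 0.0502
grasp_force: 0.0
```

Call:
jog_arm([
  [0, 0, 0, 0, 0, 0],
  [0, 0, 0, 0, 0, 0],
  [0, 0, 0, 0, 0, 0],
  [0, 0, 0, 0, 0, 0],
  [0, 0, 0, 0, 0, 0],
  [0, 0, 0, 0, 0, 0],
  [0, 0, -0.9, 0, 0, 0],
  [0, 0, -0.9, 0, 0, 0],
  [0, 0, 0, 0, 0, 0],
  [0, 0, 0, 0, 0, 0],
], fingers=10)

```text
t: 19.53
position: [0.4919, -0.0723, 0.3902]
eef_rot: [0.145, 0.989, 0.0, 0.002]
ft_force: [-1.0, 0.6, -2.4]
grip_width: 0.0297
grasp_force: 30.0
```

```bash
python3 -c "
from h import *
place(3)"
```

```text
grip 0.029653414781095424 29.99251127243042
9 x [0.08, 0.93, 0.0, -0.0] last [0.05, 0.93, 0.0, 0.0] -> xy [0.569 0.293] z 0.39
4 x [0.0, 0.0, 0.89, -0.83] last [0.0, 0.0, 0.9, -0.82] -> xy [0.569 0.293] z 0.212
wait 3
4 x [0.0, 0.0, -0.86, -0.0] last [0.0, 0.0, -0.89, 0.0] -> xy [0.569 0.293] z 0.385
```

Call:
jog_arm([
  [0.08, 0.93, 0, 0, 0, 0],
  [0.08, 0.93, 0, 0, 0, 0],
  [0.08, 0.93, 0, 0, 0, 0],
  [0.08, 0.93, 0, 0, 0, 0],
  [0.08, 0.93, 0, 0, 0, 0],
  [0.08, 0.93, 0, 0, 0, 0],
  [0.08, 0.93, 0, 0, 0, 0],
  [0.08, 0.93, 0, 0, 0, 0],
  [0.08, 0.93, 0, 0, 0, 0],
  [0.05, 0.93, 0, 0, 0, 0],
])

```text
t: 20.37
position: [0.5681, 0.2947, 0.3865]
eef_rot: [0.145, 0.989, -0.001, -0.002]
ft_force: [0.0, 0.0, -0.9]
grip_width: 0.0299
grasp_force: 30.0
```

Call:
jog_arm([
  [0, 0, 0, 0, 0, 0],
  [0, 0, 0, 0, 0, 0],
  [0, 0, 0.87, 0, 0, -0.83],
  [0, 0, 0.87, 0, 0, -0.83],
  [0, 0, 0.87, 0, 0, -0.83],
  [0, 0, 0.87, 0, 0, -0.83],
  [0, 0, 0.87, 0, 0, -0.82],
  [0, 0, 0, 0, 0, 0],
  [0, 0, 0, 0, 0, 0],
  [0, 0, 0, 0, 0, 0],
])

```text
t: 21.2
position: [0.5688, 0.2916, 0.2147]
eef_rot: [-0.034, 0.999, -0.001, -0.0]
ft_force: [-0.6, -0.1, 0.1]
grip_width: 0.03
grasp_force: 30.0
```

Call:
jog_arm([
  [0, 0, 0, 0, 0, 0],
  [0, 0, 0, 0, 0, 0],
  [0, 0, 0, 0, 0, 0],
  [0, 0, 0, 0, 0, 0],
  [0, 0, -0.87, 0, 0, 0],
  [0, 0, -0.87, 0, 0, 0],
  [0, 0, -0.87, 0, 0, 0],
  [0, 0, -0.87, 0, 0, 0],
  [0, 0, -0.87, 0, 0, 0],
  [0, 0, 0, 0, 0, 0],
], fingers=50)

```text
t: 22.03
position: [0.5704, 0.2941, 0.3968]
eef_rot: [-0.035, 0.999, 0.003, 0.006]
ft_force: [0.2, 1.1, -0.2]
grip_width: 0.0499
grasp_force: 0.0
```

```bash
python3 -c "
from h import *
pick((.416,-.156))
for b in blocks(camera('top')): print(b['w'],b['size'],b['inside'],round(b['yaw'],2))"
```

```text
2 left; target [ 0.4158 -0.1559] 0.129 (55, 29) False
11 x [0.39, -0.91, 0.0, -0.0] last [0.33, -0.93, 0.0, 0.0] -> xy [ 0.416 -0.156] z 0.393
2 x [0.0, 0.0, 0.75, -0.23] last [0.0, 0.0, 0.74, -0.22] -> xy [ 0.416 -0.156] z 0.304
wait 6
2 x [0.0, 0.0, -0.68, -0.0] last [0.0, 0.0, -0.67, 0.0] -> xy [ 0.416 -0.156] z 0.385
[ 0.4158 -0.1559] (55, 29) True 0.13
[0.4203 0.0443] (55, 29) True 0.14
[0.5708 0.2923] (56, 28) False 0.06
```

Call:
jog_arm([
  [0.39, -0.91, 0, 0, 0, 0],
  [0.39, -0.91, 0, 0, 0, 0],
  [0.39, -0.91, 0, 0, 0, 0],
  [0.39, -0.91, 0, 0, 0, 0],
  [0.39, -0.91, 0, 0, 0, 0],
  [0.39, -0.91, 0, 0, 0, 0],
  [0.39, -0.91, 0, 0, 0, 0],
  [0.39, -0.91, 0, 0, 0, 0],
  [0.39, -0.91, 0, 0, 0, 0],
  [0.39, -0.91, 0, 0, 0, 0],
])

```text
t: 22.97
position: [0.4369, -0.0824, 0.3874]
eef_rot: [-0.035, 0.999, 0.0, -0.001]
ft_force: [0.3, 0.1, 0.5]
grip_width: 0.0502
grasp_force: 0.0
```

Call:
jog_arm([
  [0.39, -0.91, 0, 0, 0, 0],
  [0.33, -0.93, 0, 0, 0, 0],
  [0, 0, 0, 0, 0, 0],
  [0, 0, 0, 0, 0, 0],
  [0, 0, 0.7, 0, 0, -0.23],
  [0, 0, 0.7, 0, 0, -0.23],
  [0, 0, 0.7, 0, 0, -0.22],
  [0, 0, 0, 0, 0, 0],
  [0, 0, 0, 0, 0, 0],
  [0, 0, 0, 0, 0, 0],
])

```text
t: 23.8
position: [0.4153, -0.1555, 0.305]
eef_rot: [-0.065, 0.998, 0.0, -0.0]
ft_force: [-0.5, 0.3, 0.6]
grip_width: 0.0499
grasp_force: 0.0
```

Call:
jog_arm([
  [0, 0, 0, 0, 0, 0],
  [0, 0, 0, 0, 0, 0],
  [0, 0, 0, 0, 0, 0],
  [0, 0, 0, 0, 0, 0],
  [0, 0, 0, 0, 0, 0],
  [0, 0, 0, 0, 0, 0],
  [0, 0, -0.7, 0, 0, 0],
  [0, 0, -0.7, 0, 0, 0],
  [0, 0, -0.7, 0, 0, 0],
  [0, 0, 0, 0, 0, 0],
], fingers=10)

```text
t: 24.63
position: [0.4163, -0.1569, 0.3928]
eef_rot: [-0.065, 0.998, -0.002, 0.004]
ft_force: [0.8, -1.1, -1.6]
grip_width: 0.0299
grasp_force: 30.0
```

```bash
python3 -c "
from h import *
place(4)
im=camera('top'); cv2.imwrite('pics/c2.png',cv2.resize(im[180:330,90:310],None,fx=3.6,fy=3.6)[:,:,::-1])"
```

```text
grip 0.029913707392721662 29.986259937286377
11 x [-0.3, 0.9, 0.0, -0.0] last [-0.34, 0.86, 0.0, 0.0] -> xy [0.505 0.288] z 0.393
4 x [0.0, 0.0, 0.9, 0.14] last [0.0, 0.0, 0.92, 0.12] -> xy [0.505 0.288] z 0.212
wait 3
4 x [0.0, 0.0, -0.86, -0.0] last [0.0, 0.0, -0.89, 0.0] -> xy [0.505 0.288] z 0.385
```

View pics/c2.png

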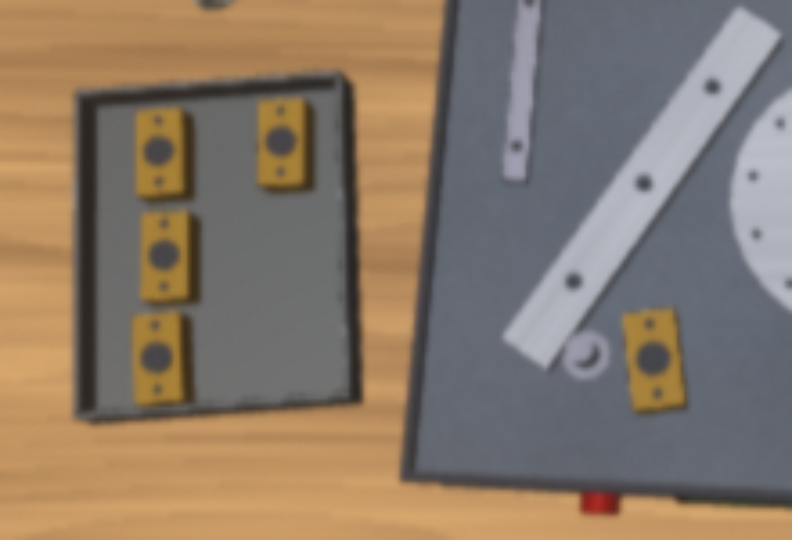

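The four blocks lie neatly in the tray at left. The remaining brass block at crop (655,360) was knocked to beside the post (587,352), so I will grip that one by its ends. First I place the held block.

Call:
jog_arm([
  [-0.3, 0.9, 0, 0, 0, 0],
  [-0.3, 0.9, 0, 0, 0, 0],
  [-0.3, 0.9, 0, 0, 0, 0],
  [-0.3, 0.9, 0, 0, 0, 0],
  [-0.3, 0.9, 0, 0, 0, 0],
  [-0.3, 0.9, 0, 0, 0, 0],
  [-0.3, 0.9, 0, 0, 0, 0],
  [-0.3, 0.9, 0, 0, 0, 0],
  [-0.3, 0.9, 0, 0, 0, 0],
  [-0.3, 0.9, 0, 0, 0, 0],
])

```text
t: 25.52
position: [0.4871, 0.2177, 0.3871]
eef_rot: [-0.065, 0.998, -0.001, -0.001]
ft_force: [0.8, 0.2, -0.6]
grip_width: 0.0298
grasp_force: 30.0
```

Call:
jog_arm([
  [-0.3, 0.9, 0, 0, 0, 0],
  [-0.34, 0.86, 0, 0, 0, 0],
  [0, 0, 0, 0, 0, 0],
  [0, 0, 0, 0, 0, 0],
  [0, 0, 0.88, 0, 0, 0.14],
  [0, 0, 0.88, 0, 0, 0.14],
  [0, 0, 0.88, 0, 0, 0.14],
  [0, 0, 0.88, 0, 0, 0.14],
  [0, 0, 0.88, 0, 0, 0.12],
  [0, 0, 0, 0, 0, 0],
])

```text
t: 26.35
position: [0.5024, 0.2869, 0.207]
eef_rot: [-0.034, 0.999, -0.002, -0.004]
ft_force: [-0.9, 0.3, -1.1]
grip_width: 0.0296
grasp_force: 30.0
```

Call:
jog_arm([
  [0, 0, 0, 0, 0, 0],
  [0, 0, 0, 0, 0, 0],
  [0, 0, 0, 0, 0, 0],
  [0, 0, 0, 0, 0, 0],
  [0, 0, 0, 0, 0, 0],
  [0, 0, -0.88, 0, 0, 0],
  [0, 0, -0.88, 0, 0, 0],
  [0, 0, -0.88, 0, 0, 0],
  [0, 0, -0.88, 0, 0, 0],
  [0, 0, -0.88, 0, 0, 0],
], fingers=50)

```text
t: 27.18
position: [0.5035, 0.2889, 0.3913]
eef_rot: [-0.035, 0.999, 0.0, 0.0]
ft_force: [1.0, 0.1, -0.8]
grip_width: 0.05
grasp_force: 0.0
```

Call:
jog_arm([
  [0, 0, 0, 0, 0, 1],
  [0, 0, 0, 0, 0, 1],
  [0, 0, 0, 0, 0, 1],
  [0, 0, 0, 0, 0, 1],
  [0, 0, 0, 0, 0, 1],
  [0, 0, 0, 0, 0, 1],
  [0, 0, 0, 0, 0, 1],
  [0, 0, 0, 0, 0, 1],
  [0, 0, 0, 0, 0, 1],
  [0, 0, 0, 0, 0, 1],
], fingers=78)

```text
t: 28.02
position: [0.5036, 0.289, 0.3896]
eef_rot: [0.392, 0.92, 0.001, 0.0]
ft_force: [0.7, 0.1, 0.1]
grip_width: 0.0779
grasp_force: 0.0
```

```bash
python3 -c "
from h import *
b=find((.42,.044)); s=readout.sense();print(s['joint_pos'],s['grip_width'],toolyaw()[2])
b2=[x['w'] for x in blocks(camera('top'))];print(b2)
legs([dict(z=.386,yaw=b['yaw']),dict(xy=b['w']),dict(z=.304)])"
```

```text
1 left; target [0.4205 0.0444] 0.143 (55, 29) False
[-0.68579714  0.55062279  0.17980041  1.73788359 -0.12383132  0.86302333
  0.30906728] 0.0781461844095092 0.7605423994876425
[array([0.4205, 0.0444]), array([0.4409, 0.3613]), array([0.5022, 0.2857]), array([0.5708, 0.2923])]
7 x [0.0, 0.0, 0.01, 0.9] last [0.0, 0.0, 0.02, 0.86] -> xy [0.504 0.289] z 0.386
6 x [-0.82, -0.42, 0.0, -0.0] last [-0.84, -0.41, 0.0, 0.0] -> xy [0.42  0.044] z 0.386
2 x [0.0, 0.0, 0.68, -0.0] last [0.0, 0.0, 0.69, 0.0] -> xy [0.42  0.044] z 0.304
```

Call:
jog_arm([
  [0, 0, 0, 0, 0, 0.9],
  [0, 0, 0, 0, 0, 0.9],
  [0, 0, 0, 0, 0, 0.9],
  [0, 0, 0, 0, 0, 0.9],
  [0, 0, 0, 0, 0, 0.9],
  [0, 0, 0, 0, 0, 0.9],
  [0, 0, 0, 0, 0, 0.9],
  [0, 0, 0, 0, 0, 0.86],
  [0, 0, 0, 0, 0, 0],
  [0, 0, 0, 0, 0, 0],
])

```text
t: 28.95
position: [0.5037, 0.2892, 0.389]
eef_rot: [0.653, 0.757, 0.0, -0.0]
ft_force: [0.5, -0.4, 0.4]
grip_width: 0.078
grasp_force: 0.0
```

Call:
jog_arm([
  [-0.82, -0.42, 0, 0, 0, 0],
  [-0.82, -0.42, 0, 0, 0, 0],
  [-0.82, -0.42, 0, 0, 0, 0],
  [-0.82, -0.42, 0, 0, 0, 0],
  [-0.82, -0.42, 0, 0, 0, 0],
  [-0.82, -0.42, 0, 0, 0, 0],
  [-0.84, -0.41, 0, 0, 0, 0],
  [0, 0, 0, 0, 0, 0],
  [0, 0, 0, 0, 0, 0],
  [0, 0, 0, 0, 0, 0],
])

```text
t: 29.78
position: [0.4213, 0.0448, 0.389]
eef_rot: [0.654, 0.757, 0.001, 0.0]
ft_force: [0.7, 1.2, -0.2]
grip_width: 0.0781
grasp_force: 0.0
```

```bash
python3 -c "
from h import *
legs([dict(xy=(.4205,.0444)),dict(z=.304)]);print(toolyaw()[2])"
```

```text
0 x [-0.01, -0.02, 0.0, -0.0] last [-0.01, -0.02, 0.0, 0.0] -> xy [0.42  0.044] z 0.389
2 x [0.0, 0.0, 0.71, -0.0] last [0.0, 0.0, 0.71, 0.0] -> xy [0.42  0.044] z 0.304
0.14542088968821315
```

Call:
jog_arm([
  [0, 0, 0.7, 0, 0, 0],
  [0, 0, 0.7, 0, 0, 0],
  [0, 0, 0.7, 0, 0, 0],
  [0, 0, 0, 0, 0, 0],
  [0, 0, 0, 0, 0, 0],
  [0, 0, 0, 0, 0, 0],
  [0, 0, 0, 0, 0, 0],
  [0, 0, 0, 0, 0, 0],
  [0, 0, 0, 0, 0, 0],
  [0, 0, 0, 0, 0, 0],
])

```text
t: 30.62
position: [0.421, 0.0445, 0.3054]
eef_rot: [0.654, 0.756, 0.001, 0.0]
ft_force: [-0.1, 0.3, -0.0]
grip_width: 0.0777
grasp_force: 0.0
```

Call:
jog_arm([
  [0, 0, 0, 0, 0, 0],
  [0, 0, 0, 0, 0, 0],
  [0, 0, 0, 0, 0, 0],
  [0, 0, 0, 0, 0, 0],
  [0, 0, 0, 0, 0, 0],
  [0, 0, 0, 0, 0, 0],
  [0, 0, -0.7, 0, 0, 0],
  [0, 0, -0.7, 0, 0, 0],
  [0, 0, -0.7, 0, 0, 0],
  [0, 0, 0, 0, 0, 0],
], fingers=40)

```text
t: 31.45
position: [0.4222, 0.0441, 0.3923]
eef_rot: [0.655, 0.756, 0.003, 0.002]
ft_force: [0.5, 0.4, -1.5]
grip_width: 0.0557
grasp_force: 30.0
```

```bash
python3 -c "
from h import *
c,a=TR;x,y=-.064,-.031
w=c+[x*np.cos(a)-y*np.sin(a),x*np.sin(a)+y*np.cos(a)];s=readout.sense();print(s['grip_width'],s['grasp_force'],w)
legs([dict(xy=w),dict(z=.212,yaw=TR[1]+np.pi/2)])"
```

```text
0.055706194322670856 29.979329109191895 [0.44092496 0.29099958]
6 x [0.86, 0.19, 0.0, -0.0] last [0.88, 0.2, 0.0, 0.0] -> xy [0.441 0.291] z 0.392
17 x [0.0, 0.0, 0.25, -0.95] last [0.0, 0.0, 0.26, -1.01] -> xy [0.441 0.291] z 0.212
```

Call:
jog_arm([
  [0.86, 0.19, 0, 0, 0, 0],
  [0.86, 0.19, 0, 0, 0, 0],
  [0.86, 0.19, 0, 0, 0, 0],
  [0.86, 0.19, 0, 0, 0, 0],
  [0.86, 0.19, 0, 0, 0, 0],
  [0.86, 0.19, 0, 0, 0, 0],
  [0.88, 0.2, 0, 0, 0, 0],
  [0, 0, 0, 0, 0, 0],
  [0, 0, 0, 0, 0, 0],
  [0, 0, 0, 0, 0, -0.3],
])

```text
t: 32.28
position: [0.439, 0.2904, 0.3876]
eef_rot: [0.644, 0.765, -0.001, 0.0]
ft_force: [-0.4, -0.7, -1.5]
grip_width: 0.0554
grasp_force: 30.0
```

Call:
jog_arm([
  [0, 0, 0, 0, 0, -0.95],
  [0, 0, 0, 0, 0, -0.95],
  [0, 0, 0, 0, 0, -0.95],
  [0, 0, 0, 0, 0, -0.95],
  [0, 0, 0, 0, 0, -0.95],
  [0, 0, 0, 0, 0, -0.95],
  [0, 0, 0, 0, 0, -0.95],
  [0, 0, 0, 0, 0, -0.95],
  [0, 0, 0, 0, 0, -0.95],
  [0, 0, 0, 0, 0, -0.95],
])

```text
t: 33.12
position: [0.4395, 0.2889, 0.3885]
eef_rot: [0.281, 0.96, -0.001, -0.0]
ft_force: [0.1, -0.8, -0.9]
grip_width: 0.0559
grasp_force: 30.0
```

Call:
jog_arm([
  [0, 0, 0, 0, 0, -0.95],
  [0, 0, 0, 0, 0, -0.95],
  [0, 0, 0, 0, 0, -0.95],
  [0, 0, 0, 0, 0, -0.95],
  [0, 0, 0, 0, 0, -0.95],
  [0, 0, 0, 0, 0, -0.95],
  [0, 0, 0, 0, 0, -0.95],
  [0, 0, 0, 0, 0, -0.75],
  [0, 0, 0, 0, 0, 0],
  [0, 0, 0, 0, 0, 0],
])

```text
t: 33.95
position: [0.4396, 0.2894, 0.3885]
eef_rot: [-0.035, 0.999, -0.0, -0.0]
ft_force: [-0.1, -0.1, -0.8]
grip_width: 0.0556
grasp_force: 30.0
```

```bash
python3 -c "
from h import *
s=readout.sense();print(s['grip_width'],s['grasp_force'])
legs([dict(xy=(.4409,.291)),dict(z=.215,yaw=TR[1]+np.pi/2)])"
```

```text
0.055559867547878034 29.979059994220734
0 x [-0.04, 0.04, 0.0, -0.0] last [-0.04, 0.04, 0.0, 0.0] -> xy [0.441 0.291] z 0.389
4 x [0.0, 0.0, 0.87, 0.0] last [0.0, 0.0, 0.86, 0.0] -> xy [0.441 0.291] z 0.215
```

Lower, open to 66 mm, rise.

Call:
jog_arm([
  [0, 0.04, 0.87, 0, 0, 0],
  [0, 0, 0.87, 0, 0, 0],
  [0, 0, 0.87, 0, 0, 0],
  [0, 0, 0.86, 0, 0, 0],
  [0, 0, 0.86, 0, 0, 0],
  [0, 0, 0, 0, 0, 0],
  [0, 0, 0, 0, 0, 0],
  [0, 0, 0, 0, 0, 0],
  [0, 0, 0, 0, 0, 0],
  [0, 0, 0, 0, 0, 0],
])

```text
t: 34.78
position: [0.4398, 0.2929, 0.2176]
eef_rot: [-0.037, 0.999, 0.001, 0.001]
ft_force: [-0.3, 0.5, -1.1]
grip_width: 0.0559
grasp_force: 30.0
```

Call:
jog_arm([
  [0, 0, 0, 0, 0, 0],
  [0, 0, 0, 0, 0, 0],
  [0, 0, 0, 0, 0, 0],
  [0, 0, 0, 0, 0, 0],
  [0, 0, -0.87, 0, 0, 0],
  [0, 0, -0.87, 0, 0, 0],
  [0, 0, -0.87, 0, 0, 0],
  [0, 0, -0.87, 0, 0, 0],
  [0, 0, -0.87, 0, 0, 0],
  [0, 0, 0, 0, 0, 0],
], fingers=66)

```text
t: 35.62
position: [0.4407, 0.2938, 0.3958]
eef_rot: [-0.037, 0.999, 0.003, 0.005]
ft_force: [0.6, 1.1, 0.5]
grip_width: 0.0659
grasp_force: 0.0
```

Call:
jog_arm([
  [0, -1, 0, 0, 0, 0],
  [0, -1, 0, 0, 0, 0],
  [0, -1, 0, 0, 0, 0],
  [0, -1, 0, 0, 0, 0],
  [0, 0, 0, 0, 0, 0],
  [0, 0, 0, 0, 0, 0],
  [0, 0, 0, 0, 0, 0],
  [0, 0, 0, 0, 0, 0],
  [0, 0, 0, 0, 0, 0],
  [0, 0, 0, 0, 0, 0],
], fingers=0)

```text
t: 36.45
position: [0.4508, 0.1346, 0.3893]
eef_rot: [-0.038, 0.999, 0.0, -0.0]
ft_force: [-1.1, -0.1, 0.5]
grip_width: 0.0031
grasp_force: 0.0
```

```bash
python3 -c "
from h import *
im=camera('top'); cv2.imwrite('pics/c3.png',cv2.resize(im[140:340,90:410],None,fx=2.5,fy=2.5)[:,:,::-1])
th,R,t,_=machine()
for n in ('post','bar','bar_tip','crank_mid'): print(n,[(np.round(b['centre']).tolist(),round(b['confidence'],2)) for b in boxes_of('top',n)][:3])
print(R@[-.1,.038]+t)"
```

```text
post [([317.0, 233.0], 0.91)]
bar [([274.0, 220.0], 0.94)]
bar_tip [([278.0, 225.0], 0.97)]
crank_mid [([329.0, 204.0], 0.71)]
[0.42402132 0.08304966]
```

View pics/c3.png

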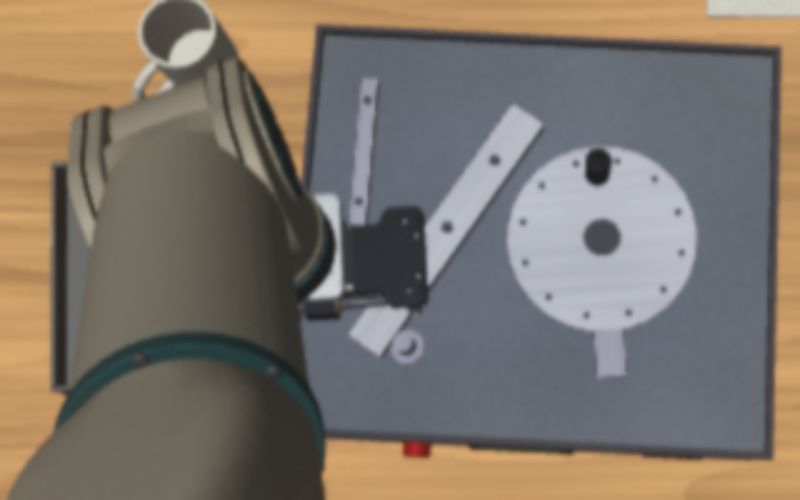

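The deck and dial are now empty of blocks (the tray is hidden by the arm), and the bar still slants from heel (380,335) to tip (528,115). I'll work out the push.

```bash
python3 -c "
from h import *
th,R,t,_=machine()
q=lambda p,z:R.T@(ray('top',p,z)-t)
for p in [(296,182),(307.2,190),(229.7,274.4),(241.4,282.8)]: print(q(p,.12).round(4))
print('knob',q((329,206),.145),'dial c',q((331,234.8),.11),'post',q((252.5,278.5),.135))
p,M,y=toolyaw();print('tcp local',R.T@(p[:2]-t),y,'yaw rel',y-th)
"
```

```text
[ 0.1102 -0.0397]
[ 0.0935 -0.0645]
[-0.0947  0.0854]
[-0.1109  0.0601]
knob [ 0.05349013 -0.1121767 ] dial c [ 0.00062709 -0.11934661] post [-0.10295281  0.03598476]
tcp local [-0.07528682  0.0896107 ] 1.6453065032599299 yaw rel 1.687917384603426
```

```bash
python3 -c "
from h import *
th,R,t,_=machine();P=np.array([-.1,.038])
def C(phi,s=.210,off=-.005):
    u=np.array([np.cos(phi),np.sin(phi)]);n=np.array([-u[1],u[0]]);return R@(P+s*u+off*n)+t
w=C(-.547,off=-.012);print(w, R.T@(w-t),'end',C(0))
legs([dict(xy=w),dict(z=.312,yaw=th+np.pi/2-.547)])"
```

```text
[ 0.59189186 -0.04369213] [ 0.07311711 -0.0814758 ] end [0.63361771 0.06910862]
5 x [-0.53, -0.78, 0.0, -0.0] last [-0.53, -0.78, 0.0, 0.0] -> xy [ 0.592 -0.044] z 0.389
7 x [0.0, 0.0, 0.24, 0.95] last [0.0, 0.0, 0.26, 0.96] -> xy [ 0.592 -0.044] z 0.312
```

Call:
jog_arm([
  [-0.53, -0.78, 0, 0, 0, 0],
  [-0.53, -0.78, 0, 0, 0, 0],
  [-0.53, -0.78, 0, 0, 0, 0],
  [-0.53, -0.78, 0, 0, 0, 0],
  [-0.53, -0.78, 0, 0, 0, 0],
  [-0.53, -0.78, 0, 0, 0, 0],
  [0, 0, 0, 0, 0, 0.95],
  [0, 0, 0, 0, 0, 0.95],
  [0, 0, 0, 0, 0, 0.95],
  [0, 0, 0, 0, 0, 0.95],
])

```text
t: 37.53
position: [0.5917, -0.0444, 0.3891]
eef_rot: [0.131, 0.991, 0.0, -0.0]
ft_force: [-0.2, 0.4, 0.9]
grip_width: 0.0007
grasp_force: 0.0
```

Call:
jog_arm([
  [0, 0, 0, 0, 0, 0.95],
  [0, 0, 0, 0, 0, 0.95],
  [0, 0, 0, 0, 0, 0.95],
  [0, 0, 0, 0, 0, 0.96],
  [0, 0, 0, 0, 0, 0],
  [0, 0, 0, 0, 0, 0],
  [0, 0, 0, 0, 0, 0],
  [0, 0, 0, 0, 0, 0],
  [0, 0, 0, 0, 0, 0],
  [0, 0, 0, 0, 0, 0],
])

```text
t: 38.37
position: [0.5916, -0.0442, 0.3894]
eef_rot: [0.291, 0.957, 0.0, -0.0]
ft_force: [0.1, 0.0, -0.4]
grip_width: 0.0008
grasp_force: 0.0
```

```bash
python3 -c "
from h import *
th,R,t,_=machine()
print(toolyaw()[2]-(th+np.pi/2-.547))
legs([dict(xy=(.5919,-.0437)),dict(z=.312)])
im=camera('top'); [print(b['w'],b['size']) for b in blocks(im)]
cv2.imwrite('pics/c4.png',cv2.resize(im[140:340,90:410],None,fx=2.5,fy=2.5)[:,:,::-1])"
```

```text
-0.00027710501646549535
0 x [0.0, 0.02, 0.0, -0.0] last [0.0, 0.02, 0.0, 0.0] -> xy [ 0.592 -0.044] z 0.389
1 x [0.0, 0.0, 0.97, -0.0] last [0.0, 0.0, 0.97, 0.0] -> xy [ 0.592 -0.044] z 0.312
[0.5463 0.2899] (105, 29)
```

View pics/c4.png

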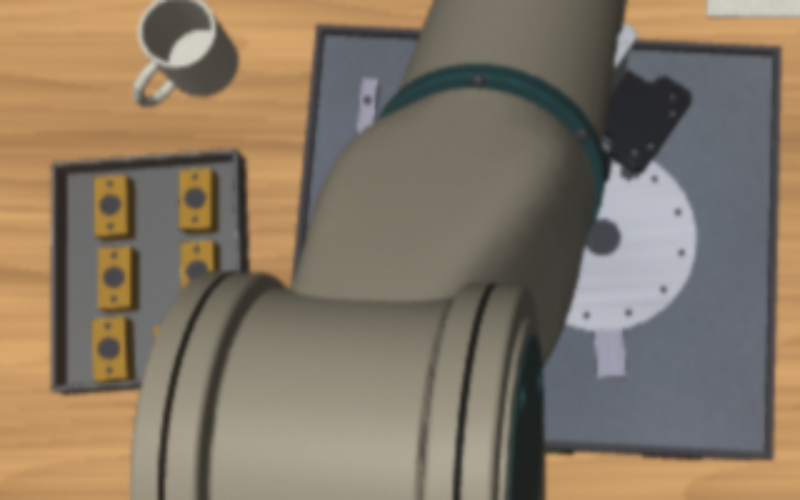

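Five tray blocks show at (110,205), (115,277), (110,350), (195,197), (197,262); the sixth peeks out at (155,335). Descend beside the bar's free end and start the swing.

Call:
jog_arm([
  [0, 0, 0.64, 0, 0, 0],
  [0, 0, 0.64, 0, 0, 0],
  [0, 0, 0.64, 0, 0, 0],
  [0, 0, 0, 0, 0, 0],
  [0, 0, 0, 0, 0, 0],
  [0, 0, 0, 0, 0, 0],
  [0, 0, 0, 0, 0, 0],
  [0, 0, 0, 0, 0, 0],
  [0, 0, 0, 0, 0, 0],
  [0, 0, 0, 0, 0, 0],
])

```text
t: 39.25
position: [0.5917, -0.0441, 0.313]
eef_rot: [0.291, 0.957, 0.0, 0.0]
ft_force: [-0.7, -0.1, 0.2]
grip_width: 0.0005
grasp_force: 0.0
```

Call:
jog_arm([
  [0, 0.09, 0, 0, 0, 0],
  [0, 0.09, 0, 0, 0, 0],
  [0.01, 0.14, 0, 0, 0, -0.3],
  [0, 0.14, 0, 0, 0, -0.3],
  [0.01, 0.14, 0, 0, 0, -0.3],
  [0, 0.14, 0, 0, 0, -0.3],
  [0.01, 0.14, 0.05, 0, 0, -0.3],
  [0, 0.14, 0.05, 0, 0, -0.3],
  [0, 0, 0, 0, 0, 0],
  [0, 0, 0, 0, 0, 0],
])

```text
t: 40.08
position: [0.6101, -0.0142, 0.3119]
eef_rot: [0.216, 0.976, -0.004, -0.001]
ft_force: [-10.7, -12.2, 27.5]
grip_width: 0.0003
grasp_force: 15.0
```

```bash
python3 -c "
from h import *
th,R,t,_=machine();p,M,y=toolyaw();print('local',R.T@(p[:2]-t),p[2],'phi',y-th-np.pi/2)
P=np.array([-.1,.038]);phi=-.547+.157;u=np.array([np.cos(phi),np.sin(phi)]);n=np.array([-u[1],u[0]]);print(P+.21*u-.005*n)"
```

```text
local [ 0.09003468 -0.05124232] 0.3119259135720841 phi -0.3933103283824715
[ 0.09232996 -0.04646411]
```

```bash
python3 -c "
from h import *
im=camera('scene'); cv2.imwrite('pics/s5.png',cv2.resize(im[150:350,215:475],None,fx=3,fy=3)[:,:,::-1])
s=readout.sense();print(s['ft_force'],s['moment'],s['position'])"
```

```text
[-10.99315282 -11.9819006   25.96437819] [-2.76798642  2.58593326 -0.10578251] [ 0.61004049 -0.01419424  0.31191299]
```

View pics/s5.png

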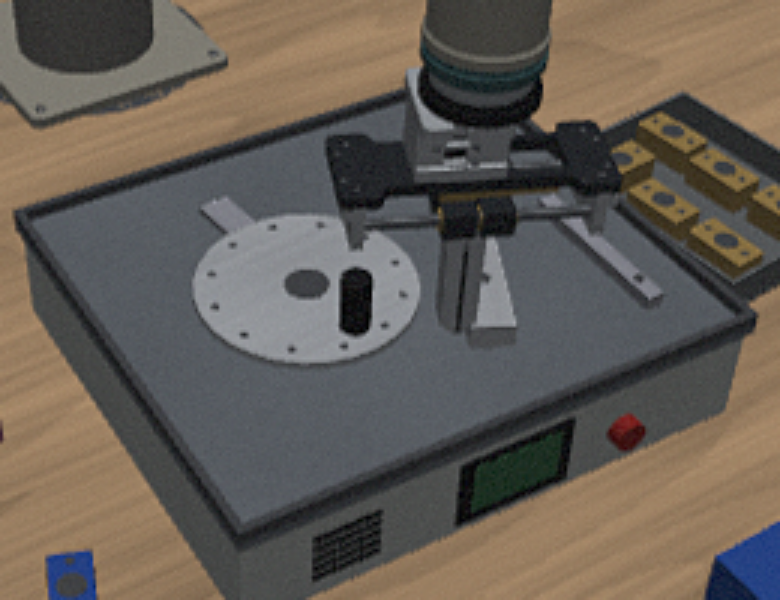

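The picture shows the closed fingers at (460,325) against the bar end (495,335), with the knob clear behind at (355,300). The upward force is unexplained, so I'll ease off a little and read the force.

Call:
jog_arm([
  [0, 0, -0.1, 0, 0, 0],
  [0, 0, 0, 0, 0, 0],
  [0, 0, 0, 0, 0, 0],
  [0, 0, 0, 0, 0, 0],
  [0, 0, 0, 0, 0, 0],
  [0, 0, 0, 0, 0, 0],
  [0, 0, 0, 0, 0, 0],
  [0, 0, 0, 0, 0, 0],
  [0, 0, 0, 0, 0, 0],
  [0, 0, 0, 0, 0, 0],
])

```text
t: 40.97
position: [0.6118, -0.0094, 0.3139]
eef_rot: [0.215, 0.977, -0.001, 0.001]
ft_force: [-3.6, -4.4, 11.5]
grip_width: 0.0006
grasp_force: 6.0
```

Call:
jog_arm([
  [0, -0.2, 0, 0, 0, 0],
  [0, 0, 0, 0, 0, 0],
  [0, 0, 0, 0, 0, 0],
  [0, 0, 0, 0, 0, 0],
  [0, 0, 0, 0, 0, 0],
  [0, 0, 0, 0, 0, 0],
  [0, 0, 0, 0, 0, 0],
  [0, 0, 0, 0, 0, 0],
  [0, 0, 0, 0, 0, 0],
  [0, 0, 0, 0, 0, 0],
])

```text
t: 41.8
position: [0.6081, -0.0157, 0.3126]
eef_rot: [0.215, 0.977, 0.0, -0.0]
ft_force: [0.2, -0.5, -0.6]
grip_width: 0.0007
grasp_force: 0.0
```

```bash
python3 -c "
from h import *
s=readout.sense();print(s['ft_force'],s['moment'],s['position'],s['eef_rot'])
im=camera('scene'); cv2.imwrite('pics/s6.png',cv2.resize(im[200:290,300:430],None,fx=6,fy=6,interpolation=2)[:,:,::-1])"
```

```text
[ 0.19869346 -0.46022854 -0.59353856] [-0.01031322 -0.0308883  -0.00267949] [ 0.60808628 -0.01571703  0.312627  ] [ 2.14931481e-01  9.76629130e-01  8.59536022e-06 -1.93873154e-05]
```

View pics/s6.png

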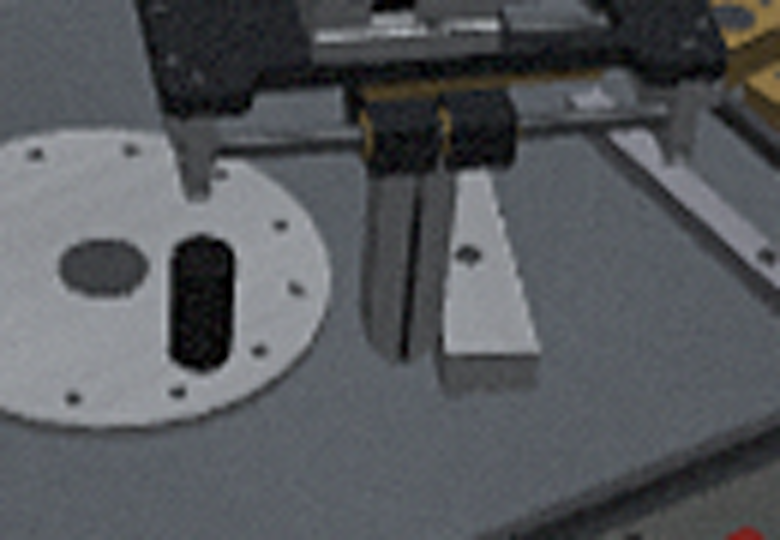

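The finger backs are rounded at the tips, so high up they rode on the bar's top edge. Now clear of the dial, I lower to 4 mm above the deck and push there.

Call:
jog_arm([
  [0, 0, 0.12, 0, 0, 0],
  [0, 0, 0.12, 0, 0, 0],
  [0, 0, 0, 0, 0, 0],
  [0, 0.1, 0, 0, 0, 0],
  [0, 0.1, 0, 0, 0, 0],
  [0.01, 0.14, 0, 0, 0, -0.3],
  [0, 0.14, 0, 0, 0, -0.3],
  [0.01, 0.14, 0, 0, 0, -0.3],
  [0, 0.14, 0, 0, 0, -0.3],
  [0, 0, 0, 0, 0, 0],
])

```text
t: 42.68
position: [0.6198, 0.0143, 0.3032]
eef_rot: [0.162, 0.987, 0.001, 0.0]
ft_force: [-1.1, 1.4, -0.2]
grip_width: 0.0003
grasp_force: 0.0
```

```bash
python3 -c "
from h import *
th,R,t,_=machine();p,M,y=toolyaw();phi=y-th-np.pi/2;l=R.T@(p[:2]-t);d=l-[-.1,.038];u=np.array([np.cos(phi),np.sin(phi)]);n=np.array([-u[1],u[0]])
print('local',l,p[2],'phi',phi,'s',d@u,'off',d@n,readout.sense()['ft_force'])"
```

```text
local [ 0.09853893 -0.02232978] 0.30318119514182107 phi -0.28218691546087404 s 0.20748570239434105 off -0.002659163853254125 [-1.06810953  1.38759098 -0.23692187]
```

Call:
jog_arm([
  [0.01, 0.14, 0, 0, 0, -0.3],
  [0, 0.14, 0, 0, 0, -0.3],
  [0.01, 0.14, 0, 0, 0, -0.3],
  [0, 0.14, 0, 0, 0, -0.3],
  [0.01, 0.14, 0, 0, 0, -0.3],
  [0, 0.14, 0, 0, 0, -0.3],
  [0.01, 0.14, 0, 0, 0, -0.3],
  [0, 0.14, 0, 0, 0, -0.3],
  [0.01, 0.1, 0, 0, 0, -0.4],
  [0, 0, 0, 0, 0, -0.4],
])

```text
t: 43.52
position: [0.6282, 0.0621, 0.303]
eef_rot: [0.022, 1.0, 0.001, -0.0]
ft_force: [-0.0, -0.1, 0.1]
grip_width: 0.001
grasp_force: 0.0
```

```bash
cat >> h.py <<'E'
def st():
    th,R,t,_=machine();p,M,y=toolyaw();s=readout.sense()
    print('local',np.round(R.T@(p[:2]-t),4),'z',round(p[2],4),'yawrel',round(y-th,3),'F',np.round(R.T@s['ft_force'][:2],1),round(s['ft_force'][2],1),'t',round(s['t'],1))
E
python3 -c "
from h import *
st()
im=camera('top'); cv2.imwrite('pics/c7.png',cv2.resize(im[140:340,190:410],None,fx=3,fy=3,interpolation=2)[:,:,::-1])"
```

```text
local [0.1049 0.0258] z 0.303 yawrel 1.569 F [-0.  -0.1] 0.1 t 43.5
```

View pics/c7.png

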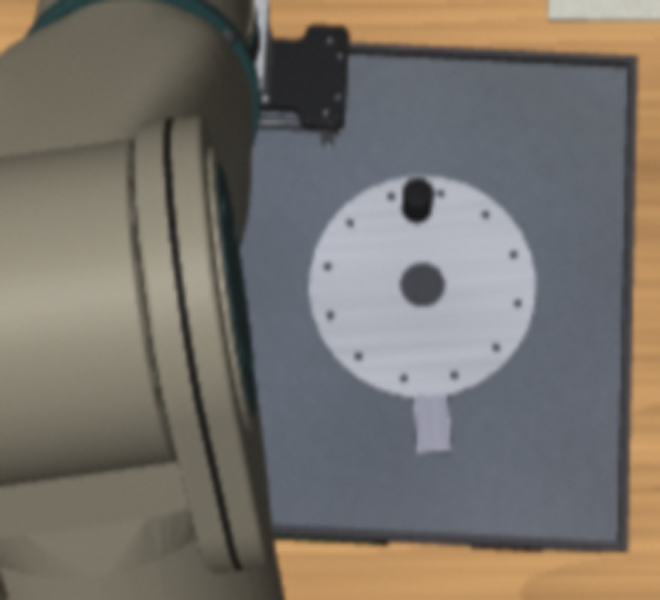

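The arm hides the bar here, but the dial and dog are untouched. Finger at y=26 mm; about 10 mm to go, slowly.

Call:
jog_arm([
  [0, 0.03, 0, 0, 0, 0],
  [0, 0.03, 0, 0, 0, 0],
  [0, 0.03, 0, 0, 0, 0],
  [0, 0.03, 0, 0, 0, 0],
  [0, 0.03, 0, 0, 0, 0],
  [0, 0.03, 0, 0, 0, 0],
  [0, 0.03, 0, 0, 0, 0],
  [0, 0.03, 0, 0, 0, 0],
  [0, 0, 0, 0, 0, 0],
  [0, 0, 0, 0, 0, 0],
])

```text
t: 44.4
position: [0.6289, 0.0704, 0.3031]
eef_rot: [0.025, 1.0, 0.0, 0.0]
ft_force: [-0.5, 0.3, 0.2]
grip_width: 0.0003
grasp_force: 0.0
```

```bash
python3 -c "
from h import *
st()"
```

```text
local [0.1052 0.0341] z 0.3031 yawrel 1.564 F [-0.5  0.2] 0.2 t 44.4
```

Call:
jog_arm([
  [0, 0.02, 0, 0, 0, 0],
  [0, 0.02, 0, 0, 0, 0],
  [0, 0.02, 0, 0, 0, 0],
  [0, 0.02, 0, 0, 0, 0],
  [0, 0, 0, 0, 0, 0],
  [0, 0, 0, 0, 0, 0],
  [0, 0, 0, 0, 0, 0],
  [0, 0, 0, 0, 0, 0],
  [0, 0, 0, 0, 0, 0],
  [0, 0, 0, 0, 0, 0],
])

```text
t: 45.23
position: [0.629, 0.0731, 0.3032]
eef_rot: [0.025, 1.0, 0.0, 0.0]
ft_force: [0.3, -2.1, 1.4]
grip_width: 0.0004
grasp_force: 0.8
```

```bash
python3 -c "
from h import *
st()"
```

```text
local [0.1052 0.0368] z 0.3032 yawrel 1.564 F [ 0.4 -2. ] 1.4 t 45.2
```

Call:
jog_arm([
  [0, 0.02, 0, 0, 0, 0],
  [0, 0.02, 0, 0, 0, 0],
  [0, 0.02, 0, 0, 0, 0],
  [0, 0, 0, 0, 0, 0],
  [0, 0, 0, 0, 0, 0],
  [0, 0, 0, 0, 0, 0],
  [0, 0, 0, 0, 0, 0],
  [0, 0, 0, 0, 0, 0],
  [0, 0, 0, 0, 0, 0],
  [0, 0, 0, 0, 0, 0],
])

```text
t: 46.07
position: [0.6291, 0.074, 0.3031]
eef_rot: [0.025, 1.0, -0.001, -0.0]
ft_force: [-0.1, -6.0, 1.7]
grip_width: 0.0001
grasp_force: 2.6
```

```bash
python3 -c "
from h import *
st()"
```

```text
local [0.1053 0.0377] z 0.3031 yawrel 1.563 F [ 0.1 -6. ] 1.7 t 46.1
```

Call:
jog_arm([
  [0, -0.25, 0, 0, 0, 0],
  [0, -0.25, 0, 0, 0, 0],
  [0, 0, 0, 0, 0, 0],
  [0, 0, -0.7, 0, 0, 0],
  [0, 0, -0.7, 0, 0, 0],
  [0, 0, -0.7, 0, 0, 0],
  [0.1, -0.9, 0, 0, 0, 0],
  [0.1, -0.9, 0, 0, 0, 0],
  [0, 0, 0, 0, 0, 0],
  [0, 0, 0, 0, 0, 0],
])

```text
t: 46.9
position: [0.6161, -0.0187, 0.3872]
eef_rot: [0.027, 1.0, -0.0, -0.0]
ft_force: [-0.4, 1.2, 0.2]
grip_width: 0.0007
grasp_force: 0.0
```

Call:
jog_arm([
  [0.4, -0.9, 0, 0, 0, 0],
  [0.4, -0.9, 0, 0, 0, 0],
  [0.4, -0.9, 0, 0, 0, 0],
  [0, -0.9, 0, 0, 0, 0],
  [0, -0.9, 0, 0, 0, 0],
  [0, -0.9, 0, 0, 0, 0],
  [0, 0, 0, 0, 0, 0],
  [0, 0, 0, 0, 0, 0],
  [0, 0, 0, 0, 0, 0],
  [0, 0, 0, 0, 0, 0],
], fingers=50)

```text
t: 47.73
position: [0.5587, -0.2267, 0.3868]
eef_rot: [0.023, 1.0, 0.001, -0.0]
ft_force: [0.2, 0.5, -0.4]
grip_width: 0.0503
grasp_force: 0.0
```

```bash
python3 -c "
from h import *
st()
im=camera('top'); cv2.imwrite('pics/top8.png',im[:,:,::-1]); [print(b['w'],b['size']) for b in blocks(im)]
cv2.imwrite('pics/c8.png',cv2.resize(im[145:325,100:300],None,fx=3.3,fy=3.3,interpolation=2)[:,:,::-1])"
```

```text
local [ 0.0478 -0.2657] z 0.3868 yawrel 1.568 F [0.1 0.5] -0.4 t 47.7
[0.4401 0.293 ] (54, 30)
[0.5367 0.289 ] (125, 29)
```

View pics/c8.png

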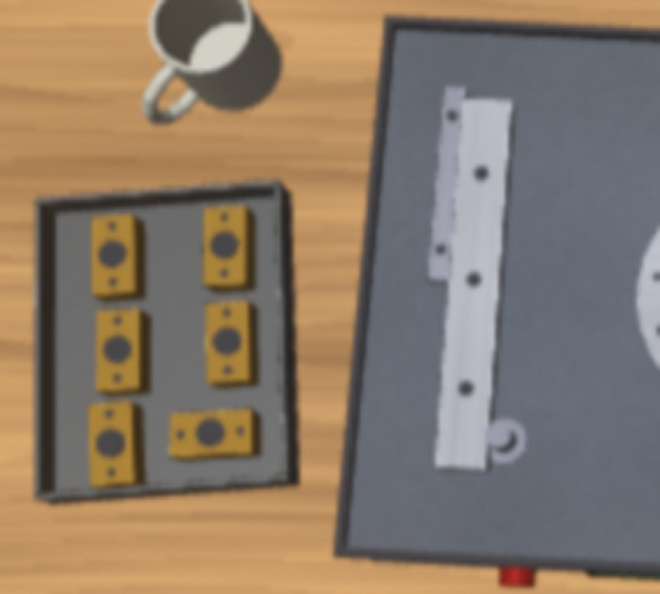

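All six blocks lie in the tray, and the bar lies along the rail, tip (488,99) and heel (461,468). Check the numbers and plan the knob.

```bash
python3 -c "
from h import *
th,R,t,_=machine()
q=lambda p,z:R.T@(ray('top',p,z)-t)
o=np.array([100,145])
for a,b in [((465,98),(512,100)),((435,466),(487,470))]: print(q(o+(np.array(a)+b)/6.6,.12).round(4))
print('rail edge', q(o+np.array((463,100))/3.3,.112),q(o+np.array((447,280))/3.3,.112))
im=camera('top');g=cv2.cvtColor(im,cv2.COLOR_RGB2GRAY);m=(g[190:230,310:350]<40).astype(np.uint8);ys,xs=np.nonzero(m);print('knob px',xs.mean()+310,ys.mean()+190,len(xs))
k=q((xs.mean()+310,ys.mean()+190),.133);print('knob',k,np.hypot(*(k-[0,-.12])),np.arctan2(k[1]+.12,k[0]))
im=camera('scene');cv2.imwrite('pics/x.png',im[:,:,::-1])
print(R@[.0547,-.1145]+t)
"
```

```text
[0.121  0.0637]
[-0.1193  0.0629]
rail edge [0.12222357 0.08151632] [0.00140326 0.08242892]
knob px 328.7105263157895 206.67105263157896 76
knob [ 0.05536935 -0.111722  ] 0.0559847299147597 0.14840588200549037
[ 0.57208471 -0.07590183]
```

Bar is home at y 63.7 and 62.9 mm. Dial stands at about 0.148 rad. Now the knob.

```bash
python3 -c "
from h import *
th,R,t,_=machine();a=.148
legs([dict(xy=R@[.055*np.cos(a),-.12+.055*np.sin(a)]+t),dict(z=.318)])
p=0;A=np.linspace(.148,6.628,37);X=np.c_[-np.cos(A),np.sin(A)]*.055/.04;X=np.round(X-X[0],2);D=np.diff(X,axis=0)
print(np.round(D,2).tolist())
"
```

```text
3 x [-0.04, 0.97, 0.0, -0.0] last [-0.04, 0.96, 0.0, 0.0] -> xy [ 0.572 -0.073] z 0.387
1 x [0.0, 0.0, 0.86, -0.0] last [0.0, 0.0, 0.87, 0.0] -> xy [ 0.572 -0.073] z 0.318
[[0.06, 0.24], [0.1, 0.23], [0.14, 0.2], [0.17, 0.18], [0.2, 0.14], [0.23, 0.1], [0.24, 0.06], [0.24, 0.02], [0.25, -0.02], [0.24, -0.07], [0.22, -0.12], [0.19, -0.14], [0.17, -0.19], [0.13, -0.21], [0.1, -0.22], [0.05, -0.25], [0.0, -0.24], [-0.04, -0.25], [-0.08, -0.23], [-0.12, -0.22], [-0.16, -0.19], [-0.19, -0.15], [-0.21, -0.13], [-0.24, -0.08], [-0.24, -0.03], [-0.25, 0.0], [-0.24, 0.05], [-0.23, 0.09], [-0.21, 0.14], [-0.18, 0.16], [-0.15, 0.2], [-0.11, 0.22], [-0.07, 0.24], [-0.02, 0.25], [0.01, 0.24], [0.07, 0.24]]
```

Call:
jog_arm([
  [-0.04, 0.97, 0, 0, 0, 0],
  [-0.04, 0.97, 0, 0, 0, 0],
  [-0.04, 0.97, 0, 0, 0, 0],
  [-0.04, 0.96, 0, 0, 0, 0],
  [0, 0, 0, 0, 0, 0],
  [0, 0, 0, 0, 0, 0],
  [0, 0, 0.58, 0, 0, 0],
  [0, 0, 0.58, 0, 0, 0],
  [0, 0, 0.57, 0, 0, 0],
  [0, 0, 0, 0, 0, 0],
])

```text
t: 48.72
position: [0.5702, -0.076, 0.3142]
eef_rot: [0.025, 1.0, -0.0, -0.004]
ft_force: [-0.6, -1.0, 0.6]
grip_width: 0.0501
grasp_force: 0.0
```

Call:
jog_arm([
  [0, 0, 0, 0, 0, 0],
  [0, 0, 0, 0, 0, 0],
  [0, 0, 0, 0, 0, 0],
  [0, 0, 0, 0, 0, 0],
  [0, 0, 0, 0, 0, 0],
  [0, 0, 0, 0, 0, 0],
  [0, 0, 0, 0, 0, 0],
  [0, 0, 0, 0, 0, 0],
  [0, 0, 0, 0, 0, 0],
  [0, 0, 0, 0, 0, 0],
], fingers=10, squeeze=25)

```text
t: 49.55
position: [0.5725, -0.0746, 0.3191]
eef_rot: [0.024, 1.0, 0.0, 0.001]
ft_force: [0.2, 1.1, 6.0]
grip_width: 0.0217
grasp_force: 25.0
```

Call:
jog_arm([
  [0.06, 0.24, 0, 0, 0, 0],
  [0.1, 0.23, 0, 0, 0, 0],
  [0.14, 0.2, 0, 0, 0, 0],
  [0.17, 0.18, 0, 0, 0, 0],
  [0, 0, 0, 0, 0, 0],
  [0, 0, 0, 0, 0, 0],
  [0, 0, 0, 0, 0, 0],
  [0, 0, 0, 0, 0, 0],
  [0, 0, 0, 0, 0, 0],
  [0, 0, 0, 0, 0, 0],
])

```text
t: 50.38
position: [0.556, -0.0385, 0.3191]
eef_rot: [0.024, 1.0, 0.001, 0.002]
ft_force: [1.4, 3.7, 6.5]
grip_width: 0.0216
grasp_force: 25.0
```

```bash
python3 -c "
from h import *
st();print(readout.sense()['grip_width'])"
```

```text
local [ 0.0371 -0.0779] z 0.3191 yawrel 1.565 F [1.3 3.8] 6.5 t 50.4
0.021626662192027142
```

Call:
jog_arm([
  [0.2, 0.14, 0, 0, 0, 0],
  [0.23, 0.1, 0, 0, 0, 0],
  [0.24, 0.06, 0, 0, 0, 0],
  [0.24, 0.02, 0, 0, 0, 0],
  [0.25, -0.02, 0, 0, 0, 0],
  [0.24, -0.07, 0, 0, 0, 0],
  [0.22, -0.12, 0, 0, 0, 0],
  [0.19, -0.14, 0, 0, 0, 0],
  [0.17, -0.19, 0, 0, 0, 0],
  [0, 0, 0, 0, 0, 0],
])

```text
t: 51.22
position: [0.4739, -0.045, 0.319]
eef_rot: [0.025, 1.0, 0.0, -0.001]
ft_force: [-4.6, 2.3, 13.4]
grip_width: 0.0214
grasp_force: 25.0
```

```bash
python3 -c "
from h import *
st();s=readout.sense();print(s['grip_width'],s['joint_pos'])"
```

```text
local [-0.0447 -0.0878] z 0.319 yawrel 1.564 F [-4.7  2.1] 13.4 t 51.2
0.021432624396567727 [ 0.04621448  0.51793088 -0.01456809  2.07642572  0.01249831  0.54910247
  1.54423154]
```

Call:
jog_arm([
  [0.13, -0.21, -0.03, 0, 0, 0],
  [0.1, -0.22, -0.03, 0, 0, 0],
  [0.05, -0.25, 0, 0, 0, 0],
  [0, -0.24, 0, 0, 0, 0],
  [-0.04, -0.25, 0, 0, 0, 0],
  [-0.08, -0.23, 0, 0, 0, 0],
  [-0.12, -0.22, 0, 0, 0, 0],
  [-0.16, -0.19, 0, 0, 0, 0],
  [-0.19, -0.15, 0, 0, 0, 0],
  [0, 0, 0, 0, 0, 0],
])

```text
t: 52.05
position: [0.4858, -0.1227, 0.3193]
eef_rot: [0.024, 1.0, 0.001, 0.001]
ft_force: [5.8, 5.3, -10.5]
grip_width: 0.0218
grasp_force: 25.0
```

```bash
python3 -c "
from h import *
st();s=readout.sense();print(s['grip_width'])"
```

```text
local [-0.0295 -0.1649] z 0.3193 yawrel 1.565 F [5.6 5.5] -10.5 t 52.0
0.021781079181238668
```

Call:
jog_arm([
  [-0.21, -0.13, 0.03, 0, 0, 0],
  [-0.24, -0.08, 0, 0, 0, 0],
  [-0.24, -0.03, 0, 0, 0, 0],
  [-0.25, 0, 0, 0, 0, 0],
  [-0.24, 0.05, 0, 0, 0, 0],
  [-0.23, 0.09, 0, 0, 0, 0],
  [-0.21, 0.14, 0, 0, 0, 0],
  [-0.18, 0.16, 0, 0, 0, 0],
  [0, 0, 0, 0, 0, 0],
  [0, 0, 0, 0, 0, 0],
])

```text
t: 52.88
position: [0.556, -0.1177, 0.3192]
eef_rot: [0.024, 1.0, 0.001, -0.001]
ft_force: [-1.3, 6.2, 4.5]
grip_width: 0.0216
grasp_force: 25.0
```

Call:
jog_arm([
  [-0.15, 0.2, 0, 0, 0, 0],
  [-0.11, 0.22, 0, 0, 0, 0],
  [-0.07, 0.24, 0, 0, 0, 0],
  [-0.02, 0.25, 0, 0, 0, 0],
  [0.01, 0.24, 0, 0, 0, 0],
  [0.04, 0.14, 0, 0, 0, 0],
  [0.02, 0.05, 0, 0, 0, 0],
  [0, 0, 0, 0, 0, 0],
  [0, 0, 0, 0, 0, 0],
  [0, 0, 0, 0, 0, 0],
])

```text
t: 53.72
position: [0.5709, -0.0647, 0.3192]
eef_rot: [0.024, 1.0, 0.001, 0.001]
ft_force: [4.1, 2.5, -1.7]
grip_width: 0.0218
grasp_force: 25.0
```

```bash
python3 -c "
from h import *
st();s=readout.sense();print(s['grip_width'])"
```

```text
local [ 0.053  -0.1033] z 0.3192 yawrel 1.565 F [4.  2.7] -1.7 t 53.7
0.021845822195515615
```

Call:
jog_arm([
  [0.02, 0.05, 0, 0, 0, 0],
  [0.02, 0.05, 0, 0, 0, 0],
  [0.01, 0.03, 0, 0, 0, 0],
  [0, 0, 0, 0, 0, 0],
  [0, 0, 0, 0, 0, 0],
  [0, 0, 0, 0, 0, 0],
  [0, 0, 0, 0, 0, 0],
  [0, 0, 0, 0, 0, 0],
  [0, 0, 0, 0, 0, 0],
  [0, 0, 0, 0, 0, 0],
])

```text
t: 54.55
position: [0.5699, -0.0621, 0.3192]
eef_rot: [0.025, 1.0, -0.0, 0.003]
ft_force: [7.0, -1.9, -3.7]
grip_width: 0.0215
grasp_force: 25.0
```

```bash
python3 -c "
from h import *
st();s=readout.sense();print(s['grip_width'])"
```

```text
local [ 0.0519 -0.1008] z 0.3192 yawrel 1.563 F [ 7.1 -1.6] -3.7 t 54.5
0.021459927445760352
```

Motion stalled with the force reversing: end stop. Release, rise and back away.

Call:
jog_arm([
  [0, 0, 0, 0, 0, 0],
  [0, 0, 0, 0, 0, 0],
  [0, 0, 0, 0, 0, 0],
  [0, 0, 0, 0, 0, 0],
  [0, 0, 0, 0, 0, 0],
  [0, 0, -0.6, 0, 0, 0],
  [0, 0, -0.9, 0, 0, 0],
  [0, 0, -0.9, 0, 0, 0],
  [0, 0, -0.9, 0, 0, 0],
  [0, 0, 0, 0, 0, 0],
], fingers=50)

```text
t: 55.38
position: [0.5698, -0.0613, 0.458]
eef_rot: [0.025, 1.0, -0.0, 0.006]
ft_force: [1.4, 0.1, 0.3]
grip_width: 0.0499
grasp_force: 0.0
```

Call:
jog_arm([
  [0, -0.9, 0, 0, 0, 0],
  [0, -0.9, 0, 0, 0, 0],
  [0, -0.9, 0, 0, 0, 0],
  [0, -0.9, 0, 0, 0, 0],
  [0, -0.9, 0, 0, 0, 0],
  [0, 0, 0, 0, 0, 0],
  [0, 0, 0, 0, 0, 0],
  [0, 0, 0, 0, 0, 0],
  [0, 0, 0, 0, 0, 0],
  [0, 0, 0, 0, 0, 0],
])

```text
t: 56.22
position: [0.5598, -0.2391, 0.451]
eef_rot: [0.023, 1.0, 0.001, -0.0]
ft_force: [-0.1, 0.7, 0.6]
grip_width: 0.0497
grasp_force: 0.0
```

```bash
python3 -c "
from h import *
st();im=camera('top')
th,R,t,_=machine()
g=cv2.cvtColor(im,cv2.COLOR_RGB2GRAY);m=(g[190:225,310:350]<40).astype(np.uint8);ys,xs=np.nonzero(m);print(len(xs))
k=R.T@(ray('top',(xs.mean()+310,ys.mean()+190),.133)-t);print('knob',k,np.arctan2(k[1]+.12,k[0])+2*np.pi)
[print(b['w'],b['size']) for b in blocks(im)]
cv2.imwrite('pics/c9.png',cv2.resize(im[140:330,95:415],None,fx=2.5,fy=2.5,interpolation=2)[:,:,::-1])"
```

```text
local [ 0.0494 -0.278 ] z 0.451 yawrel 1.567 F [-0.2  0.7] 0.6 t 56.2
68
knob [ 0.05306208 -0.10146149] 6.619302297587648
[0.4401 0.2931] (54, 30)
[0.5367 0.289 ] (125, 29)
```

View pics/c9.png

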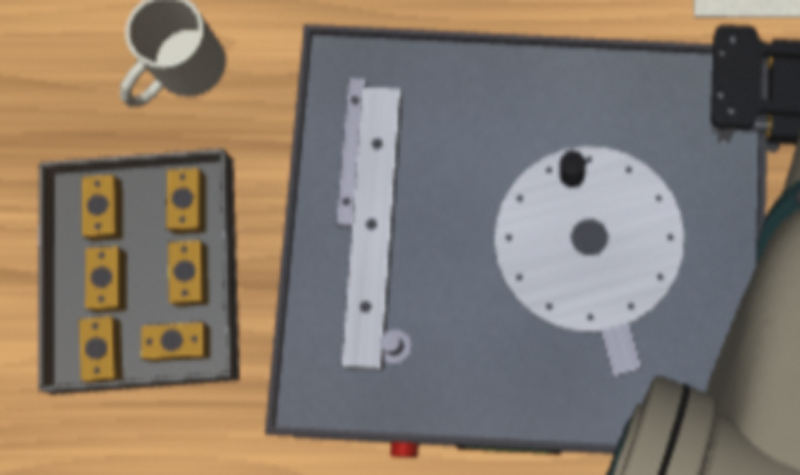

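The picture shows six blocks in the tray, the bar against the rail (380,90)–(362,365), and the knob at (572,168), which puts the dial at about 6.62 rad. The arm is clear of everything, so I hand in.

```bash
python3 -c "
from h import *
print(manip.finish_job())"
```

```text
the job is handed in; nothing more can be done
None
```

I handed the job in at about 56 s; no verdict came back. By my last camera check, all six brass blocks were in the tray, the bar lay flush on the back rail, the dial was at its end stop (about 6.62 rad), and the arm was clear.

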